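Charge the thrust-bearing housing with balls scooped from the jar

TASK

Take the steel scoop from its rest, angle it into the reclining glass jar, scoop up bearing balls and tip at least three of them gently, from low down, into the round bearing housing. Then lay the scoop back home in its rest and let go. Drop no ball on the bench, do not strike the glass jar hard, and leave everything else on the bench where it is.

Things in the scene. Friction and masses are not known exactly. Their poses are not given: they have to be found in the camera images.
- jar: Squat clear-glass jar, fixed, strapped in a dark steel cradle (x -50..70, y -50..50 mm) that reclines it 20 degrees: its mouth looks up and towards the body's own -x. Origin on the bench, z up. Jar axis in this frame: (-0.342, 0, 0.940). Inside, along that axis from the floor: 96 mm diameter up to 60, a shoulder, then a neck of 72 mm diameter from 76 to the rim at 92 mm. Walls 4 mm.
- jar_mouth (a point): centre of the jar's mouth in the plane of its rim, at (-22, 0, 126) mm in the jar body's frame; axes as the jar body's (not tilted)
- jar_floor (a point): centre of the jar's flat inside floor, at (10, 0, 40) mm in the jar body's frame (axes as the body's). The floor slopes 20 degrees down towards -x, so the balls gather at its -x side.
- scoop: Steel scoop, loose, 0.16 kg, 207 mm long. z runs up the straight handle, x points to the nose; origin on the handle's axis at the bowl's lower back edge. Bowl 40 mm wide (36 inside): back wall 27 high at x -4..-1; floor 1.6 thick, rising 12 degrees from the wall's foot to an open straight lip whose lower edge is at x 36, z 8.4 mm; side walls 13 high, ending 7 mm short of the lip.
- scoop_bowl (a point): middle of the scoop's hollow, at (16, 0, 14) mm in the scoop's frame
- scoop_grip (a point): centre of the scoop's black square grip, 16 x 16 mm (sides along the scoop's x and y), z 135 to 207 mm; this point is at (0, 0, 172) mm in the scoop's frame. Below it a shaft of 8 mm diameter runs on the z axis down to the bowl.
- rest: The scoop's rest, fixed: an open-fronted dark steel channel on a plate (86 x 120 mm, long side along y); origin on the bench under the plate's centre, z up. The channel leans 25 degrees: the scoop's handle leans to the rest's +y, its nose points to -y and up. Inside it is 50 mm wide (along x), legs 22 high, 112 mm long from its foot plate up. The scoop's back lies on its web.
- rest_foot (a point): where the scoop's origin is when it lies home in the rest, its bowl standing on the foot plate: (0, -30, 30) mm in the rest's frame
- rest_grip (a point): where the centre of the scoop's grip is when it lies home in the rest: (0, 43, 186) mm in the rest's frame
- housing: Cast grey thrust-bearing housing, fixed: round cup, 116 mm outside, 98 mm inside, rim 46 mm above the bench, on a 124 mm flange with four lugs. A steel stub shaft, 30 mm diameter, coned top 40 mm above the bench, stands in its middle and leaves a 34 mm wide ring-shaped floor for the balls. Origin on the bench at the centre, z up.
- race (a point): centre of the cup's ring-shaped floor, 12 mm above the bench
- bearing: bystander: ball bearing lying flat, 62 mm diameter, 18 mm high, loose; origin at the centre of its underside
- tin: bystander: green grease tin, 60 mm diameter, 62 mm high, loose; origin at the centre of its underside
- spanner: bystander: open-ended spanner lying along its x, 170 mm long, about 10 mm high, loose
- driver: bystander: screwdriver lying along its x, 190 mm long, about 30 mm high, loose
- spray: bystander: white spray can, 66 mm diameter, 195 mm high, loose; origin at the centre of its underside. (Not listed: fixed equipment at the bench's far edge and sides, beyond x = 0.73 m or |y| = 0.45 m, up to 0.25 m high: tool pot, puller, bins, vise, blower.)
- tub: bystander: blue plastic tub, 96 mm across the rim, 105 mm high, loose; origin at the centre of its underside
- ball0: one of seven loose bearing balls, polished, lightly oiled steel (friction about 0.15), 14 mm diameter, 11 g, all alike; origin at its centre. They lie in the jar, rolled together against the wall at the lowest side of its floor, up to 30 mm either side of the lowest point.
- ball1: another of the seven steel balls, as ball0; origin at its centre
- ball2: another of the seven steel balls, as ball0; origin at its centre
- ball3: another of the seven steel balls, as ball0; origin at its centre
- ball4: another of the seven steel balls, as ball0; origin at its centre
- ball5: another of the seven steel balls, as ball0; origin at its centre
- ball6: another of the seven steel balls, as ball0; origin at its centre
Mind the look-alikes: they are no part of the job. What is shaped like the housing but brown is not meant. What is shaped like the scoop but blue is not meant.

How it is judged:
By the outcome, as a careful person would: the job done as asked, in the order asked, and still so for the second after the job is handed in, with the robot touching nothing.
It also fails if it takes over 72 s, if anything falls off the work surface, if the arm or the gripper's body presses on something with over 40 N, if the wrist force passes 120 N, or if a joint passes its speed limit or range.

ROBOT

A 7-joint arm with a two-finger parallel gripper is mounted at the origin on the work surface. World frame = base frame: x ahead of the robot, y to its left, z up, the work surface at z = 0. Lengths are in m, angles in rad, forces in N, time in s.
With the tool pointing down it reaches from about 0.35 to 0.9 m from the base axis. Payload 8.1 kg.
Tool frame: the origin (TCP) lies between the finger pads; the fingertips stand 11 mm ahead of it and the grasp point (between the pads) lies 8 mm behind it; z points along the fingers, y is the line along which they close (so a half turn about z gives the same grasp; the last joint's range is limited). The gripper opens to 92 mm and grips with 3 to 60 N. Pads are 19 mm wide; open, the fingers measure 130 mm over their backs; the gripper's body (75 mm by 190 mm) begins 47 mm behind the grasp point.
Start: joints at [-1.312, 0.434, 0.025, 1.573, -0.012, 1.134, -0.075], TCP at [0.221, 0.585, 0.205] pointing down, gripper open.
Joint ranges: [-2.62, 2.62], [-0.44, 2.09], [-1.27, 1.32], [0.08, 2.57], [-1.32, 4.46], [0.12, 2], [-2.74, 2.74]. Speed limits (rad/s): [2.22, 2.22, 3.01, 3.01, 3.14, 3.14, 3.14].

INTERFACE

Orientations are given as a rotation vector (axis times angle).
In Python, from cell import observe, get_image, camera_params, sign_off gives the robot as it stands.
- The arm moves only by the shell command python3 -m pendant 'ROWS' [FORCE]. ROWS is JSON, one flat list of numbers, 7 for each row, row after row: the shift along the tool's x, y, z in m, then the turn, a rotation vector about the tool's x, y, z in rad, then the finger opening in m, from 0 to 0.0918. In form: [dx, dy, dz, rx, ry, rz, jaw, dx, dy, dz, rx, ry, rz, jaw, ...]. A call has 1 to 10 rows; each row shifts and turns the commanded pose from where the row before left it, along the tool's axes as they then stand; what a row does not reach is not made up. A row lasts 1/8 s, in which the tool goes at most 62.5 mm and 10.7 degrees, less where a joint would pass 70% of its speed; a pose out of reach is approached as far as the arm can. A call is refused whole if a number of a shift passes 0.0625 or a number of a turn 0.188, either way. A call with a gripper value outside its range is refused whole. The fingers move at their own pace and stop on an object; FORCE is the grip in N (left out, the last holds). Time passes only in rows, so rows that do not move let the fingers close. It gives the time, the measured TCP pose, the force, the opening and the grip force at its end, in the units of the state.
- observe(): the state, without advancing time (a new reading comes with each control period).
- get_image(name): name is "scene" or "side" or "wrist"; returns the picture (384x512x3 uint8, red, green, blue); there is no depth.
- camera_params(name): a dict with "intrinsics" (3x3 intrinsics, pixels), "eye" and "rotation" of the camera in the world; the wrist camera has in their place "T_tool_cam" (4x4, takes a point from camera to tool coordinates, whose origin is the TCP and whose axes are the flange's). Camera axes: x right, y down, z forward; pixel columns grow to the right and rows downward; lengths in m; the calibration is good to about 2 mm. A picture is of the moment at which its call begins: read the wrist's pose just before it. camera_params takes no time and is no camera call.
- sign_off(): hands the job in; it is judged then, once.
The state is a dict: "clock": time; "joints": joint angles; "dq": joint speeds; "joint_efforts": joint torques, N m; "position": TCP position; "ee_rot": TCP orientation; "force": force on the tool from outside, world axes, zero at the start; "ft_torque": the same for the moment, N m; "width": opening from 0.0 (shut) to 1.0 (fully open); "gripper_force": force on a finger pad.
Only numpy, scipy, OpenCV 4.12 (cv2) and the standard library are available. Lean on these libraries where they do the work, as an engineer would, in place of code of your own. Each camera call takes 0.05 s, during which the arm holds its last target. There are 200 camera calls.

## Working session

There is one attempt and no reset: what is moved stays moved. The work goes in short steps, Python scripts to look and compute and a shell command to move; the robot and the scene stay as the last step left them, time stands still between calls to the robot, and variables do not carry over. Pictures are saved under pics/ and viewed, at most 10 in all, crops included, and the job is handed in when it is done.

```bash
mkdir -p pics; ls
python3 - <<'E'
from cell import *
import cv2,json
s=observe();print(s)
for n in("scene","side","wrist"):
    print(n,camera_params(n)); cv2.imwrite(f"pics/{n}0.png",cv2.cvtColor(get_image(n),cv2.COLOR_RGB2BGR))
a=cv2.imread("pics/scene0.png");cv2.imwrite("pics/scene0b.png",cv2.resize(a,(800,600),interpolation=2))
a=cv2.imread("pics/side0.png");cv2.imwrite("pics/side0b.png",cv2.resize(a,(800,600),interpolation=2))
E
```

```text
pics
{'clock': 0.0, 'joints': array([-1.3116218 ,  0.43522478,  0.02495388,  1.57409513, -0.01156448,
        1.13396956, -0.07509377]), 'dq': array([-0.00084156,  0.0001273 , -0.00104992, -0.00025549, -0.00100851,
        0.00178162, -0.00078876]), 'joint_efforts': array([-1.21255263e-03, -6.67855453e+01,  9.84328799e-01, -3.14454138e+01,
       -6.07521040e-02,  4.31434333e-02,  1.68864899e-04]), 'position': array([0.22107687, 0.5840223 , 0.20424442]), 'ee_rot': array([-5.65207483e-01, -3.09021295e+00,  2.43206011e-03]), 'force': array([ 0.93972468, -0.48474865,  0.30397245]), 'ft_torque': array([ 0.03377674,  0.01473178, -0.06684142]), 'gripper_force': 0.0, 'width': 0.9995147116666127}
scene {'intrinsics': array([[371.39643146,   0.        , 252.77673195],
       [  0.        , 371.39643146, 196.49699956],
       [  0.        ,   0.        ,   1.        ]]), 'eye': array([1.01024445, 0.37529555, 1.03706446]), 'rotation': array([-1.14115689, -2.57953557,  0.77651228])}
side {'intrinsics': array([[368.18402842,   0.        , 263.05703833],
       [  0.        , 368.18402842, 199.60383709],
       [  0.        ,   0.        ,   1.        ]]), 'eye': array([ 0.05797501, -0.64022704,  0.71725965]), 'rotation': array([-2.08873551,  0.75810892, -0.35612455])}
wrist {'intrinsics': array([[293.78761264,   0.        , 256.22362073],
       [  0.        , 293.78761264, 189.73209467],
       [  0.        ,   0.        ,   1.        ]]), 'T_tool_cam': array([[ 2.12427847e-04, -9.51412463e-01, -3.07919275e-01,
         8.38159280e-02],
       [ 9.99999226e-01,  5.79557429e-04, -1.10084203e-03,
        -2.45671252e-05],
       [ 1.22581173e-03, -3.07918803e-01,  9.51411850e-01,
        -1.78851145e-01],
       [ 0.00000000e+00,  0.00000000e+00,  0.00000000e+00,
         1.00000000e+00]])}
```

View pics/scene0b.png

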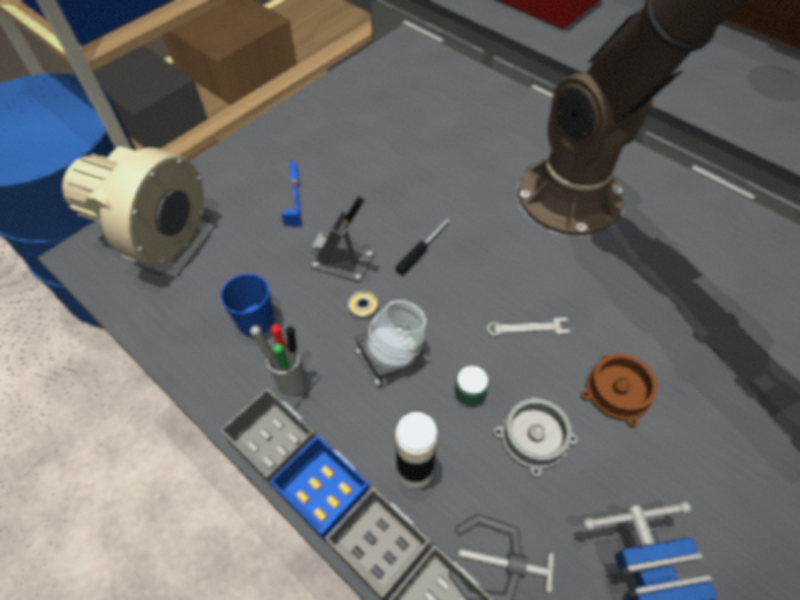

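View pics/side0b.png

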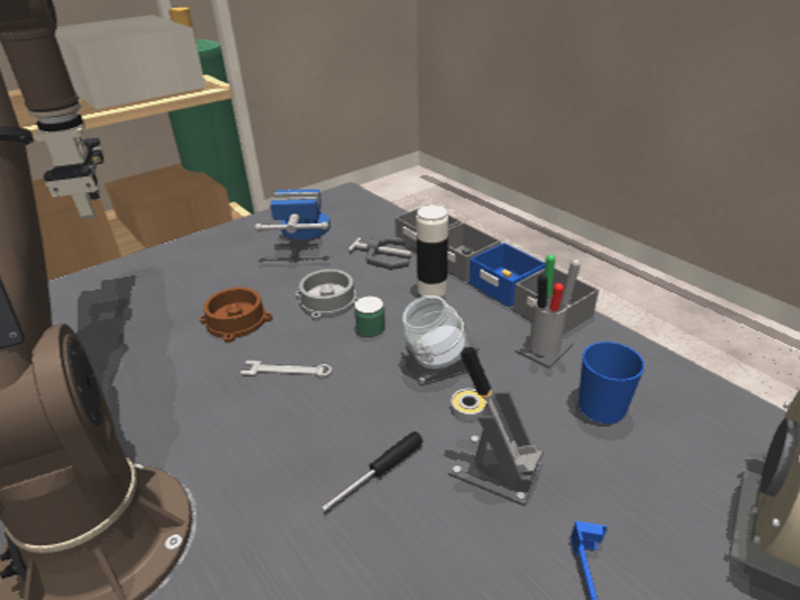

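```bash
cat > crop.py <<'E'
import cv2,numpy as np
def tile(f,x,y,w,h,s):
    a=cv2.imread(f)[y:y+h,x:x+w]; a=cv2.resize(a,None,fx=s,fy=s,interpolation=cv2.INTER_CUBIC)
    for i in range(0,w,10): cv2.line(a,(i*s,0),(i*s,4 if (x+i)%50 else 12),(0,255,255),1); (cv2.putText(a,str(x+i),(i*s,12),0,.35,(0,255,255),1) if i%20==0 else 0)
    for i in range(0,h,10): cv2.line(a,(0,i*s),(6,i*s),(0,255,255),1); (cv2.putText(a,str(y+i),(6,i*s+4),0,.35,(0,255,255),1) if i and i%20==0 else 0)
    return a
E
python3 - <<'E'
from crop import *
sc,si="pics/scene0.png","pics/side0.png"
r1=np.hstack([tile(sc,190,120,65,75,4),tile(sc,220,185,65,75,4),tile(sc,310,250,66,75,4)])
r2=np.hstack([tile(si,285,215,65,75,4),tile(si,250,182,65,75,4),tile(si,182,150,66,75,4)])
r2[:]=r2
# side rest bottom rows need up to 325
r2[:, :260]=tile(si,285,250,65,75,4)
cv2.imwrite("pics/m1.png",np.vstack([r1,r2]))
E
```

```text
(no output)
```

View pics/m1.png

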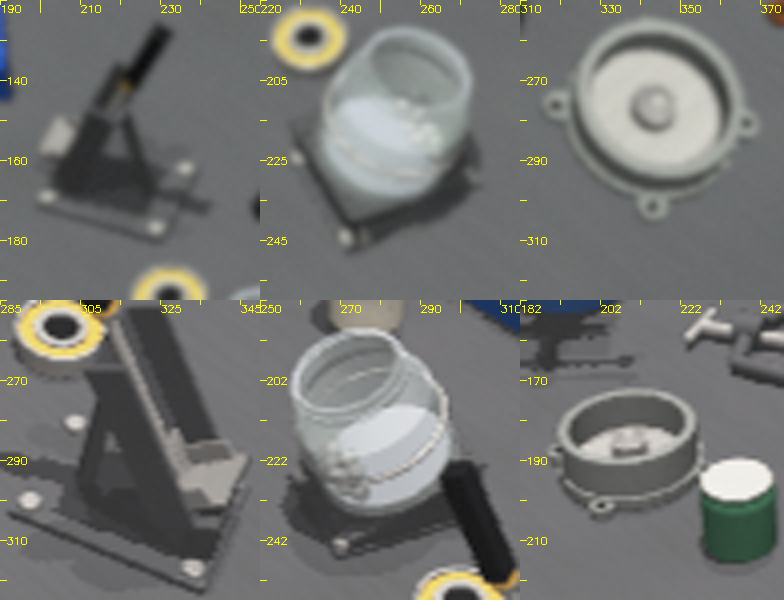

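```bash
cat > geo.py <<'E'
import numpy as np
from scipy.spatial.transform import Rotation as R
from scipy.optimize import least_squares
from cell import camera_params
def cam(n,pose=None):
    c=camera_params(n);K=c["intrinsics"]
    if n=="wrist":
        T=np.eye(4);T[:3,3]=pose[0];T[:3,:3]=R.from_rotvec(pose[1]).as_matrix();T=T@c["T_tool_cam"]
        return K,T[:3,3],T[:3,:3]
    return K,c["eye"],R.from_rotvec(c["rotation"]).as_matrix()
def ray(C,uv):
    K,e,M=C;d=M@np.linalg.solve(K,[*uv,1]);return e,d/np.linalg.norm(d)
def onz(C,uv,z):
    e,d=ray(C,uv);return e+d*(z-e[2])/d[2]
def proj(C,p):
    K,e,M=C;q=K@(M.T@(np.asarray(p)-e));return q[:2]/q[2]
def tri(obs):
    A=np.zeros((3,3));b=np.zeros(3)
    for C,uv in obs:
        e,d=ray(C,uv);P=np.eye(3)-np.outer(d,d);A+=P;b+=P@e
    return np.linalg.solve(A,b)
E
python3 - <<'E'
from geo import *
np.set_printoptions(precision=4,suppress=True)
a,b=cam("scene"),cam("side")
print("scr scene",[onz(a,p,.008) for p in((201.5,169),(229,176.7),(236,162))])
print("scr side",[onz(b,p,.008) for p in((304,280.5),(292.5,300),(333,317))])
print("grip end",tri([(a,(231,127)),(b,(300,224))]))
print("jar rim",tri([(a,(259.8,202)),(b,(272.8,199.5))]))
print("jar cr",[onz(a,p,.006) for p in((241.5,244),(229,224))],onz(b,(270,243),.006))
print("balls",tri([(a,(259.5,216)),(b,(270,224.5))]))
print("hous",tri([(a,(342,274.5)),(b,(206.5,182))]),onz(a,(341,274.5),.046),onz(b,(206.5,182),.046))
E
```

```text
scr scene [array([ 0.5618, -0.3007,  0.008 ]), array([ 0.5214, -0.2059,  0.008 ]), array([ 0.4592, -0.2325,  0.008 ])]
scr side [array([ 0.5221, -0.2086,  0.008 ]), array([ 0.4589, -0.2343,  0.008 ]), array([ 0.4963, -0.3285,  0.008 ])]
grip end [ 0.4864 -0.216   0.2162]
jar rim [ 0.5834 -0.0125  0.1227]
jar cr [array([0.6767, 0.0004, 0.006 ]), array([ 0.6526, -0.077 ,  0.006 ])] [ 0.5474 -0.0461  0.006 ]
balls [ 0.578  -0.0124  0.0358]
hous [0.5603 0.2909 0.0383] [0.5713 0.2857 0.046 ] [0.551  0.2869 0.046 ]
```

```bash
cat > plan.py <<'E'
from geo import *
from cell import observe
np.set_printoptions(precision=4,suppress=True)
Rz=lambda d:R.from_euler('z',d,degrees=True)
REST=(np.array([.510,-.267,0]),Rz(23)); JAR=(np.array([.603,-.0195,0]),Rz(-17)); HOUS=np.array([.5655,.29,0])
F=R.from_matrix(np.diag([-1.,1,-1]))          # scoop -> tool axes
def scoop(az,tilt):  # nose azimuth (deg), handle lean toward nose (deg)
    return Rz(az)*R.from_euler('y',tilt,degrees=True)
G=.172                                         # TCP on scoop z
def tool_for(o,Rs,g=G): return o+Rs.apply([0,0,g]),Rs*F   # scoop origin -> TCP pose
def now():
    s=observe();return s["position"],R.from_rotvec(s["ee_rot"]),s
def go(p,Rt,label=""):
    p0,R0,s=now();rv=(R0.inv()*Rt).as_rotvec();d=p-p0
    print(label,"turn",rv,"|",round(float(np.linalg.norm(rv)),3),"shift: before turn",R0.inv().apply(d),"after turn",Rt.inv().apply(d))
def state():
    p,r,s=now();Rs=r*F;x=Rs.apply([1,0,0]);z=Rs.apply([0,0,1])
    o=p-Rs.apply([0,0,G]);print("t",round(s["clock"],2),"tcp",p,"scoop o",o,"nose",x,"z",z,"F",s["force"],"q",s["joints"],"w",round(s["width"]*91.8,1),"gf",round(s["gripper_force"],1))
E
python3 - <<'E'
from plan import *
a,b=cam("scene"),cam("side")
print("hous",tri([(a,(344.1,274.5)),(b,(208.8,182))]))
Rs=scoop(23-90,-25); p,Rt=tool_for(REST[0]+REST[1].apply([0,-.030,.030]),Rs)
print(p,Rs.as_matrix())
go(p+Rt.apply([0,0,-.12]),Rt,"pre")
E
```

```text
hous [0.5623 0.2916 0.0388]
[ 0.4933 -0.2277  0.1859] [[ 0.3541  0.9205 -0.1651]
 [-0.8343  0.3907  0.389 ]
 [ 0.4226  0.      0.9063]]
pre turn [ 0.175  -0.4116  0.7946] | 0.912 shift: before turn [-0.5069 -0.6264 -0.0894] after turn [-0.7659 -0.0667  0.2576]
```

```bash
python3 -m pendant '[-0.05,-0.06,-0.02,0.029,-0.0686,0.1324,0.0918,-0.05,-0.06,-0.02,0.029,-0.0686,0.1324,0.0918,-0.05,-0.05,-0.01,0.029,-0.0686,0.1324,0.0918,-0.05,-0.05,0,0.029,-0.0686,0.1324,0.0918,-0.05,-0.05,0,0.029,-0.0686,0.1324,0.0918,-0.05,-0.05,0,0.029,-0.0686,0.1324,0.0918]' 30
python3 - <<'E'
from plan import *
Rs=scoop(23-90,-25); p,Rt=tool_for(REST[0]+REST[1].apply([0,-.030,.030]),Rs)
state();go(p+Rt.apply([0,0,-.12]),Rt,"pre")
E
```

```text
clock: 0.9
position: [0.2368, 0.2274, 0.2995]
ee_rot: [1.527, 2.294, -0.336]
force: [-0.3, -0.2, 0.2]
width: 0.998
gripper_force: 0.0
t 0.9 tcp [0.2368 0.2274 0.2995] scoop o [0.2654 0.1604 0.1437] nose [ 0.3489 -0.8359  0.4237] z [-0.1662  0.3898  0.9058] F [-0.2504 -0.2017  0.2373] q [-1.468   0.0304  0.2005  1.9624  0.2737  1.4938 -0.9394] w 91.7 gf 0.0
pre turn [ 0.0006  0.0012 -0.0054] | 0.006 shift: before turn [-0.422   0.0605  0.203 ] after turn [-0.4225  0.0583  0.2024]
```

```bash
python3 -m pendant '[-0.047,0.0065,0.0225,0,0,0,0.0918,-0.047,0.0065,0.0225,0,0,0,0.0918,-0.047,0.0065,0.0225,0,0,0,0.0918,-0.047,0.0065,0.0225,0,0,0,0.0918,-0.047,0.0065,0.0225,0,0,0,0.0918,-0.047,0.0065,0.0225,0,0,0,0.0918,-0.047,0.0065,0.0225,0,0,0,0.0918,-0.047,0.0065,0.0225,0,0,0,0.0918,-0.047,0.0065,0.0225,0,0,0,0.0918,0,0,0,0,0,0,0.0918]'
python3 - <<'E'
from plan import *
import cv2
from cell import get_image
Rs=scoop(23-90,-25); p,Rt=tool_for(REST[0]+REST[1].apply([0,-.030,.030]),Rs)
state();go(p,Rt,"grasp")
q,r,s=now();im=get_image("wrist");C=cam("wrist",(q,s["ee_rot"]))
print(proj(C,p+Rs.apply([0,0,.035])),proj(C,p-Rs.apply([0,0,.037])))
im=cv2.cvtColor(im,cv2.COLOR_RGB2BGR);cv2.imwrite("pics/w1.png",im)
E
```

```text
clock: 2.15
position: [0.4742, -0.1828, 0.2943]
ee_rot: [1.53, 2.295, -0.337]
force: [-0.1, 1.4, -0.4]
width: 1.001
gripper_force: 0.0
t 2.15 tcp [ 0.4742 -0.1828  0.2943] scoop o [ 0.5025 -0.2498  0.1385] nose [ 0.3482 -0.8367  0.4228] z [-0.1645  0.3895  0.9062] F [-0.1042  1.393  -0.3857] q [-1.0096 -0.0321  0.9673  2.0222  0.51    1.0357  0.1126] w 91.9 gf 0.0
grasp turn [-0.0008  0.0002 -0.0063] | 0.006 shift: before turn [0.0016 0.0001 0.1189] after turn [0.0016 0.0001 0.1189]
[256.497  186.8866] [256.5041 168.4668]
```

View pics/w1.png

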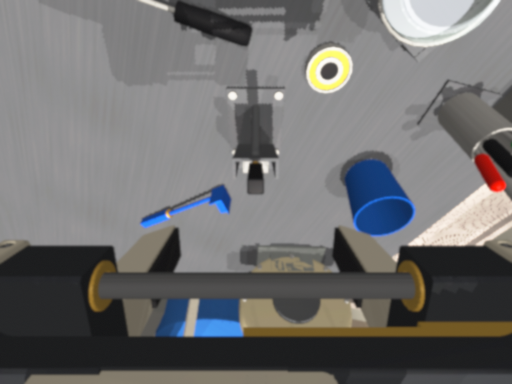

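```bash
python3 -m pendant '[0.0003,0,0.03,0,0,-0.001,0.0918,0.0003,0,0.03,0,0,-0.001,0.0918,0.0003,0,0.03,0,0,-0.001,0.0918,0.0003,0,0.02,0,0,-0.001,0.0918,0.0003,0,0.009,0,0,-0.001,0.06,0,0,0,0,0,0,0.03,0,0,0,0,0,0,0,0,0,0,0,0,0,0,0,0,0,0,0,0,0]' 30
python3 - <<'E'
from plan import *
state()
E
```

```text
clock: 3.32
position: [0.4938, -0.2235, 0.1856]
ee_rot: [1.516, 2.305, -0.334]
force: [0.7, -0.5, 0.5]
width: 0.505
gripper_force: 0.0
t 3.33 tcp [ 0.4938 -0.2235  0.1856] scoop o [ 0.5225 -0.29    0.0296] nose [ 0.3588 -0.833   0.4212] z [-0.167   0.3867  0.907 ] F [ 0.699  -0.4597  0.5472] q [-0.759   0.2592  0.9899  2.1401  0.2429  0.6201  0.4133] w 46.4 gf 0.0
```

```bash
python3 -m pendant '[0,0,0,0,0,0,0,0,0,0,0,0,0,0,0,0,0,0,0,0,0,0,0,0,0,0,0,0,0,0,0,0,0,0,0]' 40
python3 - <<'E'
from plan import *
state()
E
```

```text
clock: 3.95
position: [0.4933, -0.2239, 0.1852]
ee_rot: [1.517, 2.305, -0.336]
force: [-0.3, 0.6, -0.1]
width: 0.168
gripper_force: 40.0
t 3.95 tcp [ 0.4933 -0.2239  0.1852] scoop o [ 0.5219 -0.2905  0.0292] nose [ 0.3586 -0.833   0.4213] z [-0.1659  0.3873  0.9069] F [-0.2938  0.6367 -0.0667] q [-0.7581  0.2603  0.9898  2.1405  0.2428  0.62    0.4136] w 15.4 gf 40.0
```

```bash
cat >> plan.py <<'E'
OFF=np.array([-.003,0,.173])
def jarpose(th,t,a,s=0):
    b=np.deg2rad(20);ja=np.array([-np.sin(b),0,np.cos(b)]);jt=np.array([-np.cos(b),0,-np.sin(b)])
    o=np.array([.010,0,.040])+t*jt+a*ja+np.array([0,s,0])
    Rs=scoop(163,20+th); return JAR[0]+JAR[1].apply(o)+Rs.apply(OFF),Rs*F
def jstate():
    p,r,s=now();Rs=r*F;o=JAR[1].inv().apply(p-Rs.apply(OFF)-JAR[0])-[.010,0,.040]
    b=np.deg2rad(20);z=JAR[1].inv().apply(Rs.apply([0,0,1]));x=Rs.apply([1,0,0])
    print("t",round(s["clock"],2),"jar t,a,s mm",1e3*np.array([-np.cos(b)*o[0]-np.sin(b)*o[2],-np.sin(b)*o[0]+np.cos(b)*o[2],o[1]]),"lean",np.rad2deg(np.arctan2(-z[0],z[2])),"side",np.rad2deg(z[1]),"az",np.rad2deg(np.arctan2(x[1],x[0])),"F",s["force"],"tau",s["ft_torque"],"q",s["joints"],"gf",round(s["gripper_force"],1))
E
python3 -m pendant '[-0.001,0,-0.01,0,0,0,0,-0.001,0,-0.02,0,0,0,0,-0.001,0,-0.04,0,0,0,0,-0.001,0,-0.05,0,0,0,0,0,0,-0.05,0,0,0,0,0,0,-0.05,0,0,0,0,0,0,0,0,0,0,0]' 50
python3 - <<'E'
from plan import *
state()
p,Rt=jarpose(14,-.018,.120);go(p,Rt,"stage");print(p)
E
```

```text
clock: 4.82
position: [0.4598, -0.1403, 0.389]
ee_rot: [1.515, 2.305, -0.327]
force: [0.8, -0.4, -3.3]
width: 0.168
gripper_force: 50.0
t 4.83 tcp [ 0.4598 -0.1403  0.389 ] scoop o [ 0.4894 -0.2062  0.2329] nose [ 0.359  -0.8336  0.4199] z [-0.1717  0.3832  0.9076] F [ 0.7536 -0.3904 -3.3072] q [-1.1937 -0.2082  0.8771  1.8722  0.6015  1.393  -0.0224] w 15.4 gf 50.0
stage turn [-0.1836  0.5233  2.3263] | 2.391 shift: before turn [0.1486 0.0964 0.0255] after turn [-0.0532 -0.1574  0.0667]
[0.4994 0.0122 0.304 ]
```

```bash
python3 -m pendant '[0,0,0,-0.0131,0.0374,0.1662,0,0,0,0,-0.0131,0.0374,0.1662,0,0,0,0,-0.0131,0.0374,0.1662,0,0,0,0,-0.0131,0.0374,0.1662,0,0,0,0,-0.0131,0.0374,0.1662,0,0,0,0,-0.0131,0.0374,0.1662,0,0,0,0,-0.0131,0.0374,0.1662,0]'
python3 - <<'E'
from plan import *
state()
p,Rt=jarpose(14,-.018,.120);go(p,Rt,"stage");print(p)
E
```

```text
clock: 5.7
position: [0.4577, -0.143, 0.3853]
ee_rot: [2.603, 1.171, 0.295]
force: [-0.2, -0.1, -1.6]
width: 0.165
gripper_force: 50.0
t 5.7 tcp [ 0.4577 -0.143   0.3853] scoop o [ 0.5081 -0.1708  0.2232] nose [-0.6524 -0.7543 -0.0731] z [-0.2929  0.1621  0.9423] F [-0.2027 -0.1344 -1.5738] q [-0.9161 -0.3116  0.7386  1.9116  0.4492  1.2168 -1.0049] w 15.2 gf 50.0
stage turn [-0.0882  0.2694  1.1556] | 1.19 shift: before turn [ 0.1383 -0.0961  0.0637] after turn [-0.05   -0.1606  0.0643]
[0.4994 0.0122 0.304 ]
```

```bash
python3 -m pendant '[0.01,-0.01,0,-0.0126,0.0385,0.1651,0,0.01,-0.01,0,-0.0126,0.0385,0.1651,0,0,-0.02,0,-0.0126,0.0385,0.1651,0,0,-0.02,0,-0.0126,0.0385,0.1651,0,0,-0.02,0,-0.0126,0.0385,0.1651,0,0,-0.02,0,-0.0126,0.0385,0.1651,0,0,-0.02,0,-0.0126,0.0385,0.1651,0,0,0,0,0,0,0,0]'
python3 - <<'E'
from plan import *
state()
p,Rt=jarpose(14,-.018,.120);go(p,Rt,"stage");print(p)
E
```

```text
clock: 6.7
position: [0.443, -0.0202, 0.3605]
ee_rot: [2.893, -0.423, 0.882]
force: [0.2, -0.6, -1.8]
width: 0.166
gripper_force: 50.0
t 6.7 tcp [ 0.443  -0.0202  0.3605] scoop o [ 0.5348 -0.0483  0.2178] nose [-0.7953  0.2365 -0.5582] z [-0.5339  0.163   0.8297] F [ 0.2025 -0.588  -1.8449] q [-0.5105 -0.3402  0.0648  2.1747  0.5244  0.9141 -2.5477] w 15.3 gf 50.0
stage turn [-0.0003  0.0011  0.0064] | 0.006 shift: before turn [ 0.0057 -0.0474  0.0717] after turn [ 0.0053 -0.0475  0.0717]
[0.4994 0.0122 0.304 ]
```

```bash
python3 -m pendant '[0.001,-0.012,0.018,0,0,0.0016,0,0.001,-0.012,0.018,0,0,0.0016,0,0.001,-0.012,0.018,0,0,0.0016,0,0.002,-0.012,0.018,0,0,0.0016,0,0,0,0,0,0,0,0,0,0,0,0,0,0,0]'
python3 - <<'E'
from plan import *
import cv2
from cell import get_image
from crop import *
state();jstate()
for n in("scene","side"): cv2.imwrite(f"pics/{n}2.png",cv2.cvtColor(get_image(n),cv2.COLOR_RGB2BGR))
cv2.imwrite("pics/m2.png",np.hstack([tile("pics/scene2.png",215,150,80,110,5),tile("pics/side2.png",240,150,80,110,5)]))
a,b=cam("scene"),cam("side")
p,r,s=now();Rs=r*F;o=p-Rs.apply(OFF)
for q in((.036,.018,.0084),(.036,-.018,.0084),(0,0,.135)): print(q,proj(a,o+Rs.apply(q)),proj(b,o+Rs.apply(q)))
jm=JAR[0]+JAR[1].apply([-.022,0,.126]);print("mouth",proj(a,jm),proj(b,jm))
E
```

```text
clock: 7.45
position: [0.4998, 0.0118, 0.3052]
ee_rot: [2.893, -0.431, 0.884]
force: [-0.1, 0.2, -2.3]
width: 0.17
gripper_force: 50.0
t 7.45 tcp [0.4998 0.0118 0.3052] scoop o [ 0.5918 -0.0162  0.1626] nose [-0.793   0.2418 -0.5592] z [-0.5349  0.1629  0.8291] F [-0.0586  0.1933 -2.3054] q [-0.4835 -0.1606  0.042   2.1975  0.6046  0.7359 -2.6868] w 15.6 gf 50.0
t 7.45 jar t,a,s mm [-18.8977 120.9671  -0.1269] lean 33.997585211730325 side -0.036871602132673 az 163.04347700166858 F [-0.0586  0.1933 -2.3054] tau [0.2328 1.146  0.0526] q [-0.4835 -0.1606  0.042   2.1975  0.6046  0.7359 -2.6868] gf 50.0
(0.036, 0.018, 0.0084) [263.4462 188.853 ] [264.8793 197.9886]
(0.036, -0.018, 0.0084) [270.0326 197.7754] [259.8137 190.9143]
(0, 0, 0.135) [280.7653 160.0811] [245.6101 156.7318]
mouth [258.8739 201.0887] [271.3608 198.7297]
```

View pics/m2.png

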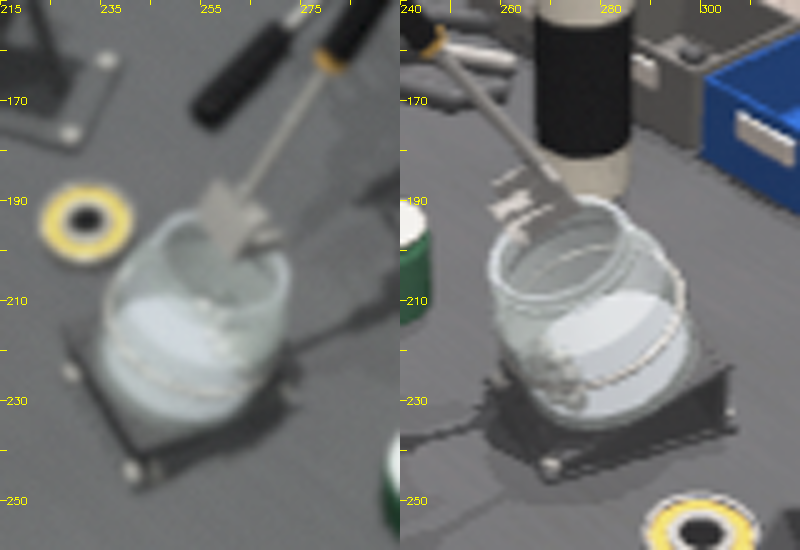

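```bash
cat >> plan.py <<'E'
B=np.deg2rad(20);JA=np.array([-np.sin(B),0,np.cos(B)]);JT=np.array([-np.cos(B),0,-np.sin(B)])
def jarpose(th,t,a,phi=0,s=0):
    Q=R.from_rotvec(np.deg2rad(phi)*JA); Rj=JAR[1]*Q
    o=np.array([.010,0,.040])+Q.apply(t*JT+np.array([0,s,0]))+a*JA
    Rs=Rj*R.from_euler('z',180,degrees=True)*R.from_euler('y',20+th,degrees=True)
    return JAR[0]+JAR[1].apply(o)+Rs.apply(OFF),Rs*F
def jstate():
    p,r,s=now();Rs=r*F;J=JAR[1].inv();o=J.apply(p-Rs.apply(OFF)-JAR[0])-[.010,0,.040]
    x=J.apply(Rs.apply([1,0,0]));lip=o+J.apply(Rs.apply([.036,0,.0084]))
    f=lambda v:np.round(1e3*np.array([v@JT,v@JA,v[1]]),1)
    z=J.apply(Rs.apply([0,0,1]))
    print("t",round(s["clock"],2),"org t,a,s",f(o),"lip",f(lip),"nose t,a,s",f(x)/1e3,"handle",f(z)/1e3,"world lean",round(np.rad2deg(np.arcsin(-Rs.apply([1,0,0])[2])),1),"F",s["force"],"tau",s["ft_torque"],"q7",s["joints"][[2,4,6]],"gf",round(s["gripper_force"],1))
E
python3 - <<'E'
from plan import *
a,b=cam("scene"),cam("side")
r=tri([(a,(260,201.5)),(b,(272.5,200))]);print(r,JAR[0]+JAR[1].apply([-.022,0,.126]))
jstate()
for ph in (15,20,-15):
    p,Rt=jarpose(14,-.018,.120,ph);go(p,Rt,ph)
E
```

```text
[ 0.5815 -0.0134  0.1223] [ 0.582  -0.0131  0.126 ]
t 7.55 org t,a,s [-19.3 121.5   0.6] lip [ 17.7 120.9   0.6] nose t,a,s [ 0.97   -0.2429 -0.    ] handle [ 0.2429  0.97   -0.0019] world lean 34.1 F [-0.4623 -0.3177 -0.4409] tau [ 0.1832  1.0618 -0.0252] q7 [ 0.0411  0.6047 -2.6877] gf 50.0
15 turn [ 0.0616 -0.0013 -0.2539] | 0.261 shift: before turn [-0.0008  0.0057  0.0013] after turn [-0.0022  0.0054  0.001 ]
20 turn [ 0.0828 -0.0013 -0.3386] | 0.349 shift: before turn [-0.0002  0.0075  0.0015] after turn [-0.0027  0.0071  0.0009]
-15 turn [-0.0653 -0.0008  0.254 ] | 0.262 shift: before turn [-0.0008 -0.0051  0.0014] after turn [-0.002  -0.0049  0.001 ]
```

```bash
python3 -m pendant '[0,0.0037,0.0007,0.0414,-0.0006,-0.1693,0,0,0.0037,0.0007,0.0414,-0.0006,-0.1693,0,-0.0048,0,0.0194,0,0,0,0,-0.0048,0,0.0194,0,0,0,0,0,0,0,0,0,0,0,0,0,0,0,0,0,0]'
python3 - <<'E'
from plan import *
jstate(); p,Rt=jarpose(14,-.018,.060,20);go(p,Rt)
E
```

```text
clock: 8.3
position: [0.5126, 0.0015, 0.2677]
ee_rot: [2.912, 0.098, 0.863]
force: [-0.2, -0.9, -0.9]
width: 0.167
gripper_force: 50.0
t 8.3 org t,a,s [-18.1  80.5   7. ] lip [16.6 80.  -5.6] nose t,a,s [ 0.9116 -0.2425 -0.3318] handle [ 0.2278  0.9701 -0.0832] world lean 32.7 F [-0.2246 -0.8579 -0.9167] tau [ 0.0234  1.0551 -0.0047] q7 [ 0.1992  0.555  -2.2264] gf 50.0
 turn [-0.0003 -0.0006 -0.    ] | 0.001 shift: before turn [-0.0063  0.0004  0.0196] after turn [-0.0063  0.0004  0.0196]
```

```bash
python3 -m pendant '[-0.006,0,0.02,0,0,0,0,-0.0036,0,0.0145,0,0,0,0,-0.0036,0,0.0145,0,0,0,0,0,0,0,0,0,0,0]'
python3 - <<'E'
from plan import *
jstate(); p,Rt=jarpose(14,-.023,.006,20);go(p,Rt)
E
```

```text
clock: 8.8
position: [0.5281, -0.0037, 0.2189]
ee_rot: [2.912, 0.099, 0.861]
force: [-0.9, 1.5, -1.8]
width: 0.168
gripper_force: 50.0
t 8.8 org t,a,s [-16.7  29.    6.4] lip [18.  28.5 -6.2] nose t,a,s [ 0.9118 -0.2413 -0.3323] handle [ 0.2268  0.9705 -0.0823] world lean 32.6 F [-0.8583  1.4518 -1.7538] tau [0.114  1.0085 0.0209] q7 [ 0.2142  0.6613 -2.3258] gf 50.0
 turn [0.0003 0.0006 0.0004] | 0.001 shift: before turn [-0.0007  0.0004  0.0236] after turn [-0.0007  0.0004  0.0236]
```

```bash
python3 -m pendant '[0,0,0.008,0,0,0,0,0,0,0.008,0,0,0,0,0,0,0.006,0,0,0,0,0,0,0,0,0,0,0,0,0,0,0,0,0,0]'
python3 - <<'E'
from plan import *
import cv2
from cell import get_image
from crop import *
jstate()
for n in("scene","side"): cv2.imwrite(f"pics/{n}3.png",cv2.cvtColor(get_image(n),cv2.COLOR_RGB2BGR))
cv2.imwrite("pics/m3.png",np.hstack([tile("pics/scene3.png",230,180,50,70,8),tile("pics/side3.png",250,180,50,70,8)]))
E
```

```text
clock: 9.43
position: [0.5401, -0.0054, 0.2005]
ee_rot: [2.912, 0.098, 0.862]
force: [0.2, -0.6, -1.5]
width: 0.168
gripper_force: 50.0
t 9.43 org t,a,s [-21.7   7.6   8.4] lip [13.1  7.  -4.2] nose t,a,s [ 0.9118 -0.2415 -0.332 ] handle [ 0.2269  0.9704 -0.0827] world lean 32.6 F [ 0.1723 -0.619  -1.524 ] tau [0.0739 1.0093 0.0484] q7 [ 0.2269  0.7205 -2.3799] gf 50.0
```

View pics/m3.png

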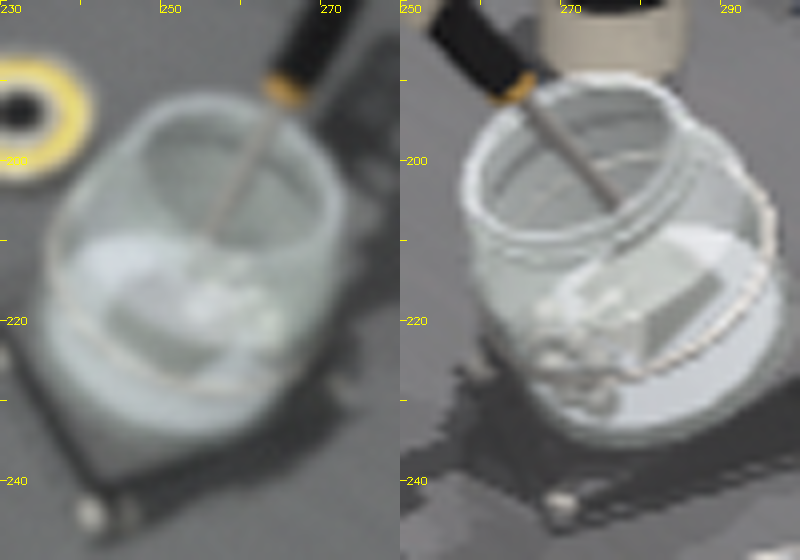

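Run:
```python
from plan import *
a,b=cam("scene"),cam("side")
for an in(-45,-30,-15,0,15,30,45):
    s=.041*np.sin(np.deg2rad(an));t=.041*np.cos(np.deg2rad(an))
    P=JAR[0]+JAR[1].apply(np.array([.010,0,.040])+t*JT+.007*JA+[0,s,0]);print(an,np.round(s*1e3),proj(a,P),proj(b,P))
```

```text
-45 -29.0 [253.5347 209.9763] [276.49   229.6543]
-30 -20.0 [256.5973 211.4687] [273.3061 229.0292]
-15 -11.0 [259.2709 213.4795] [270.6941 227.6904]
0 0.0 [261.3829 215.8841] [268.8263 225.746 ]
15 11.0 [262.7913 218.5321] [267.8147 223.3427]
30 20.0 [263.3936 221.2542] [267.7085 220.6523]
45 29.0 [263.1353 223.8706] [268.4957 217.8577]
```

```bash
python3 -m pendant '[-0.001,0,0.003,0,0,0,0,-0.0005,0,0.002,0,0,0,0,0,0,0,0,0,0,0]' && python3 -m pendant '[-0.0003,0,0.0012,0,0,0,0,0,0,0,0,0,0,0]'
python3 - <<'E'
from plan import *
jstate()
E
```

```text
clock: 9.9
position: [0.5415, -0.006, 0.1952]
ee_rot: [2.912, 0.099, 0.861]
force: [0.1, 0.2, -1.9]
width: 0.17
gripper_force: 50.0
clock: 10.15
position: [0.543, -0.0054, 0.1954]
ee_rot: [2.912, 0.099, 0.866]
force: [-3.4, 1.0, 6.5]
width: 0.171
gripper_force: 50.0
t 10.15 org t,a,s [-22.8   2.    9.6] lip [12.   1.3 -3. ] nose t,a,s [ 0.9112 -0.244  -0.3318] handle [ 0.2288  0.9698 -0.0846] world lean 32.7 F [-3.3526  1.0281  6.5445] tau [0.071  0.9238 0.0765] q7 [ 0.2315  0.75   -2.4088] gf 50.0
```

```bash
python3 -m pendant '[-0.0039,0,-0.0013,0,0,0,0,-0.0039,0,-0.001,0,0,0,0,-0.0039,0,-0.001,0,0,0,0,-0.0039,0,-0.001,0,0,0,0,-0.0029,0,-0.0007,0,0,0,0,0,0,0,0,0,0,0]'
python3 - <<'E'
from plan import *
jstate()
E
```

```text
clock: 10.9
position: [0.5237, -0.0073, 0.1885]
ee_rot: [2.912, 0.099, 0.862]
force: [0.5, -0.2, 0.0]
width: 0.167
gripper_force: 50.0
t 10.9 org t,a,s [-3.3  1.5  1.9] lip [ 31.4   1.  -10.8] nose t,a,s [ 0.9117 -0.2418 -0.3321] handle [ 0.227   0.9703 -0.083 ] world lean 32.6 F [ 0.5205 -0.208   0.0064] tau [0.0331 0.4422 0.0793] q7 [ 0.2289  0.8241 -2.4928] gf 50.0
```

```bash
python3 -m pendant '[-0.0019,0,-0.0003,0,0,0,0,-0.0019,0,-0.0004,0,0,0,0,-0.0019,0,-0.0005,0,0,0,0,0,0,0,0,0,0,0]'&& python3 -m pendant '[-0.0019,0,-0.0005,0,0,0,0,-0.0019,0,-0.0005,0,0,0,0,0,0,0,0,0,0,0]'
python3 - <<'E'
from plan import *
jstate()
E
```

```text
clock: 11.4
position: [0.5183, -0.0078, 0.1864]
ee_rot: [2.912, 0.098, 0.862]
force: [0.6, 0.4, 0.2]
width: 0.164
gripper_force: 50.0
clock: 11.78
position: [0.5144, -0.0084, 0.185]
ee_rot: [2.912, 0.098, 0.861]
force: [2.4, -1.2, -1.5]
width: 0.166
gripper_force: 50.0
t 11.78 org t,a,s [ 6.   1.2 -2.1] lip [ 40.7   0.7 -14.7] nose t,a,s [ 0.912  -0.2411 -0.3319] handle [ 0.2267  0.9705 -0.0821] world lean 32.6 F [ 2.4399 -1.2368 -1.4542] tau [-0.4725  0.1374 -0.3012] q7 [ 0.2256  0.8647 -2.5389] gf 50.0
```

```bash
cat >> plan.py <<'E'
def path(poses):
    p0,R0,_=now();out=[]
    for p,Rt in poses:
        out.append(np.r_[R0.inv().apply(p-p0),(R0.inv()*Rt).as_rotvec()]);p0,R0=p,Rt
    print(np.round(out,4).tolist())
def rocked(th,lip,phi=20,da=.001):
    c,s=np.cos(np.deg2rad(th)),np.sin(np.deg2rad(th))
    return jarpose(th,lip-.036*c-.0084*s,max(.001+da,.001+da-.004*s),phi)
E
python3 - <<'E'
from plan import *
path([rocked(14-4*i,.0435-.0001*i) for i in range(1,11)])
E
```

```text
[[0.012, 0.0001, -0.0002, 0.0004, -0.069, -0.0001], [0.0119, -0.0, 0.0006, -0.0, -0.0698, 0.0], [0.0118, 0.0, 0.0006, -0.0, -0.0698, -0.0], [0.0116, 0.0, 0.0005, 0.0, -0.0698, -0.0], [0.0114, -0.0, 0.0004, 0.0, -0.0698, 0.0], [0.0112, 0.0, 0.0004, -0.0, -0.0698, 0.0], [0.011, -0.0, 0.0005, 0.0, -0.0698, -0.0], [0.0109, 0.0, 0.0006, 0.0, -0.0698, 0.0], [0.0107, 0.0, 0.0008, -0.0, -0.0698, -0.0], [0.0106, -0.0, 0.0009, 0.0, -0.0698, -0.0]]
```

```bash
python3 -m pendant '[0.012,0,-0.0002,0,-0.0698,0,0,0.0119,0,0.0006,0,-0.0698,0,0,0.0118,0,0.0006,0,-0.0698,0,0,0.0116,0,0.0005,0,-0.0698,0,0,0.0114,0,0.0004,0,-0.0698,0,0]'
python3 - <<'E'
from plan import *
jstate()
path([rocked(14-4*i,.0435-.0001*i) for i in range(6,11)])
E
```

```text
clock: 12.4
position: [0.5668, -0.0052, 0.2074]
ee_rot: [3.004, 0.067, 0.357]
force: [1.0, -0.7, -2.5]
width: 0.167
gripper_force: 49.9
t 12.4 org t,a,s [ 6.7  2.  -4.2] lip [ 39.7  13.8 -16.1] nose t,a,s [ 0.9359  0.0952 -0.3391] handle [-0.0883  0.9954  0.0358] world lean 13.3 F [ 0.9871 -0.6906 -2.4537] tau [-0.2369  0.3034 -0.0164] q7 [ 0.2472  0.14   -1.7778] gf 49.9
[[0.0124, -0.001, 0.0002, 0.0034, -0.0792, -0.0016], [0.011, -0.0, 0.0005, 0.0, -0.0698, -0.0], [0.0109, 0.0, 0.0006, 0.0, -0.0698, 0.0], [0.0107, 0.0, 0.0008, -0.0, -0.0698, -0.0], [0.0106, -0.0, 0.0009, 0.0, -0.0698, -0.0]]
```

```bash
python3 -m pendant '[0.012,0,0.0002,0,-0.075,0,0,0.011,0,0.0005,0,-0.0698,0,0,0.0109,0,0.0006,0,-0.0698,0,0,0.0107,0,0.0008,0,-0.0698,0,0,0.0106,0,0.0009,0,-0.0698,0,0,0,0,0,0,0,0,0]'
python3 - <<'E'
from plan import *
import cv2
from cell import get_image
from crop import *
jstate()
for n in("scene","side"): cv2.imwrite(f"pics/{n}4.png",cv2.cvtColor(get_image(n),cv2.COLOR_RGB2BGR))
cv2.imwrite("pics/m4.png",np.hstack([tile("pics/scene4.png",230,180,50,70,8),tile("pics/side4.png",250,180,50,70,8)]))
E
```

```text
clock: 13.15
position: [0.6223, -0.0031, 0.2081]
ee_rot: [3.014, 0.035, -0.177]
force: [0.2, -0.7, -1.7]
width: 0.165
gripper_force: 50.0
t 13.15 org t,a,s [12.   2.1 -5.8] lip [ 39.1  25.3 -15.5] nose t,a,s [ 0.8475  0.434  -0.3057] handle [-0.4067  0.9009  0.1516] world lean -6.8 F [ 0.1868 -0.7409 -1.7393] tau [ 0.2355 -0.1307 -0.0205] q7 [ 0.2528 -0.0093 -1.6233] gf 50.0
```

View pics/m4.png

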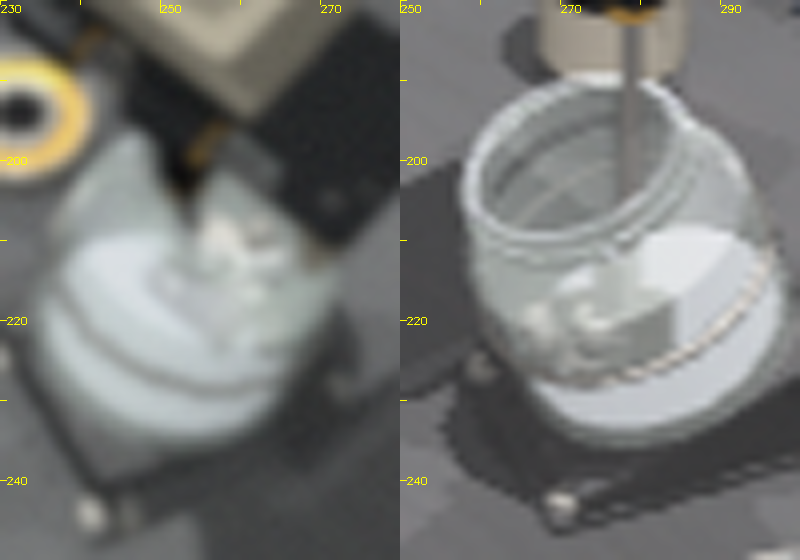

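Run:
```python
from plan import *
L=[(11,5,-24),(8,10,-22),(5,15,-21),(2,20,-21),(-1,25,-21),(-3.5,31,-21),(-5,38,-21),(-5,46,-21),(-5.5,54,-21),(-6,62,-21)]
path([jarpose(th,o/1e3,a/1e3,20) for o,a,th in L])
```

```text
[[-0.0032, -0.0012, -0.0027, 0.0032, 0.0283, -0.0029], [-0.0053, 0.0, -0.0058, -0.0, 0.0349, 0.0], [-0.0021, -0.0, -0.0058, 0.0, 0.0175, -0.0], [0.001, 0.0, -0.0057, 0.0, 0.0, 0.0], [0.001, -0.0, -0.0057, 0.0, 0.0, 0.0], [0.0002, -0.0, -0.0065, 0.0, 0.0, 0.0], [-0.0011, 0.0, -0.0071, 0.0, 0.0, 0.0], [-0.0029, 0.0, -0.0075, 0.0, 0.0, 0.0], [-0.0024, -0.0, -0.0076, 0.0, 0.0, 0.0], [-0.0024, 0.0, -0.0076, 0.0, 0.0, 0.0]]
```

```bash
python3 -m pendant '[-0.0032,-0.001,-0.0027,0.003,0.0283,-0.003,0,-0.0053,0,-0.0058,0,0.0349,0,0,-0.0021,0,-0.0058,0,0.0175,0,0,0.001,0,-0.0057,0,0,0,0,0.001,0,-0.0057,0,0,0,0]'
python3 - <<'E'
from plan import *
jstate()
L=[(-3.5,31,-21),(-5,38,-21),(-5,46,-21),(-5.5,54,-21),(-6,62,-21)]
path([jarpose(th,o/1e3,a/1e3,20) for o,a,th in L])
E
```

```text
clock: 13.88
position: [0.6147, 0.0006, 0.2369]
ee_rot: [3.023, 0.047, -0.051]
force: [0.6, 0.1, -2.2]
width: 0.163
gripper_force: 50.0
t 13.88 org t,a,s [-2.2 26.1  0.5] lip [ 26.6  46.8 -10. ] nose t,a,s [ 0.8776  0.3573 -0.3195] handle [-0.3358  0.934   0.1222] world lean -2.0 F [ 0.5881  0.1319 -2.1742] tau [ 0.1387  0.1049 -0.0101] q7 [ 0.254   0.0119 -1.6415] gf 50.0
[[-0.0004, -0.0003, -0.005, -0.0001, -0.0011, 0.0], [-0.0011, 0.0, -0.0071, 0.0, 0.0, 0.0], [-0.0029, 0.0, -0.0075, 0.0, 0.0, 0.0], [-0.0024, -0.0, -0.0076, 0.0, 0.0, 0.0], [-0.0024, 0.0, -0.0076, 0.0, 0.0, 0.0]]
```

```bash
python3 -m pendant '[-0.0004,0,-0.005,0,0,0,0,-0.0011,0,-0.0071,0,0,0,0,-0.0029,0,-0.0075,0,0,0,0,-0.0024,0,-0.0076,0,0,0,0,-0.0024,0,-0.0076,0,0,0,0,0,0,0,0,0,0,0]'
python3 - <<'E'
from plan import *
import cv2
from cell import get_image
from crop import *
jstate()
for n in("scene","side"): cv2.imwrite(f"pics/{n}5.png",cv2.cvtColor(get_image(n),cv2.COLOR_RGB2BGR))
cv2.imwrite("pics/m5.png",np.hstack([tile("pics/scene5.png",230,180,50,70,8),tile("pics/side5.png",250,180,50,70,8)]))
L=[(-7,70,-24),(-7,78,-27),(-7,87,-30),(-7,97,-33),(-7,107,-35)]
path([jarpose(th,o/1e3,a/1e3,20) for o,a,th in L])
E
```

```text
clock: 14.62
position: [0.6067, 0.0044, 0.2719]
ee_rot: [3.023, 0.046, -0.05]
force: [-0.1, 0.9, -0.9]
width: 0.168
gripper_force: 50.0
t 14.62 org t,a,s [-6.1 62.   1.9] lip [22.6 82.7 -8.6] nose t,a,s [ 0.878   0.3564 -0.3195] handle [-0.335   0.9343  0.1218] world lean -2.0 F [-0.1368  0.8508 -0.8664] tau [ 0.1835 -0.0076  0.0137] q7 [ 0.2573  0.0187 -1.6487] gf 50.0
[[0.0073, -0.0003, -0.0082, 0.0001, -0.0532, 0.0], [0.0058, -0.0, -0.0069, 0.0, -0.0524, 0.0], [0.005, 0.0, -0.0076, 0.0, -0.0524, -0.0], [0.0041, -0.0, -0.0083, -0.0, -0.0524, 0.0], [0.0006, 0.0, -0.0082, 0.0, -0.0349, -0.0]]
```

View pics/m5.png

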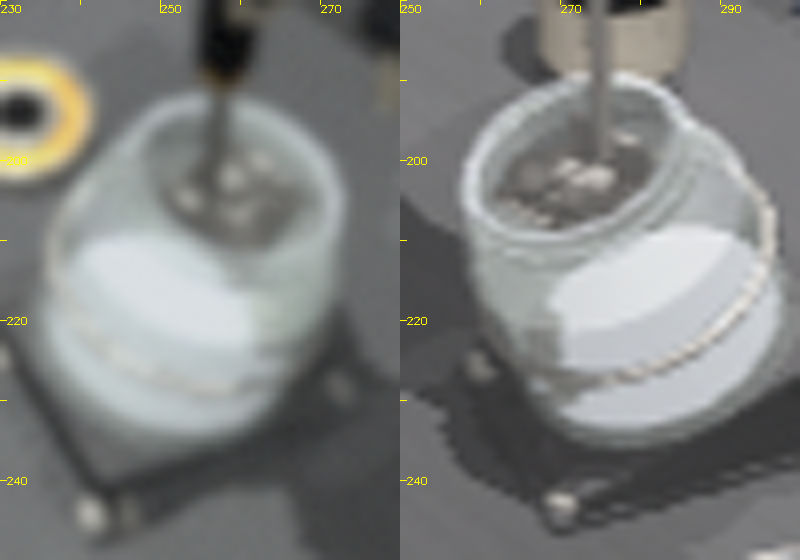

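```bash
python3 -m pendant '[0.0073,0,-0.0082,0,-0.0532,0,0,0.0058,0,-0.0069,0,-0.0524,0,0,0.005,0,-0.0076,0,-0.0524,0,0,0.0041,0,-0.0083,0,-0.0524,0,0,0.0006,0,-0.0082,0,-0.0349,0,0,-0.003,0,-0.01,0,0,0,0,-0.004,0,-0.01,0,0,0,0,-0.004,0,-0.01,0,0,0,0,0,0,0,0,0,0,0]'
python3 - <<'E'
from plan import *
jstate();state()
HO=np.array([.562,.290,0])
# pour: nose azimuth, lip at ring; stage level-roll pose
for az in (180,207,160):
    Rs=scoop(az,-14); n=Rz(az).apply([1,0,0])
    lip=HO-.030*n+[0,0,.075]; o=lip-Rs.apply([.036,0,.0084]); p=o+Rs.apply(OFF); go(p,Rs*F,az); print(p)
E
```

```text
clock: 15.85
position: [0.6324, 0.0132, 0.3404]
ee_rot: [2.992, 0.024, -0.417]
force: [-0.2, 0.4, -3.3]
width: 0.166
gripper_force: 50.0
t 15.85 org t,a,s [-15.5 139.1   5.3] lip [  7.7 166.6  -3.2] nose t,a,s [ 0.7712  0.5714 -0.2807] handle [-0.5371  0.8207  0.1952] world lean -15.9 F [-0.231   0.4202 -3.2921] tau [ 0.1529 -0.4008  0.0267] q7 [ 0.2782 -0.0453 -1.5961] gf 50.0
t 15.85 tcp [0.6324 0.0132 0.3404] scoop o [ 0.5857 -0.0076  0.1761] nose [-0.962   0.0006  0.2732] z [0.2713 0.1211 0.9548] F [-0.231   0.4202 -3.2921] q [-0.2913  0.598   0.2782  1.04   -0.0453  1.8034 -1.5961] w 15.3 gf 50.0
180 turn [0.1214 0.0324 0.0014] | 0.126 shift: before turn [ 0.0672 -0.287   0.0663] after turn [ 0.064  -0.2768  0.1027]
[0.6697 0.29   0.2253]
207 turn [-0.0021  0.0594 -0.4529] | 0.457 shift: before turn [ 0.0558 -0.3359  0.0635] after turn [ 0.1934 -0.2786  0.0704]
[0.6579 0.3389 0.2253]
160 turn [0.2102 0.0116 0.3385] | 0.399 shift: before turn [ 0.0609 -0.2506  0.0725] after turn [-0.0237 -0.236   0.1245]
[0.6632 0.2532 0.2253]
```

Run:
```python
from plan import *
a=cam("scene");print("spray",onz(a,(267,272),.195),"tin",onz(a,(302,241.5),.062),"brown",onz(a,(398,247),.046))
HO=np.array([.562,.290,0]);az=225
Rs=scoop(az,-16); n=Rz(az).apply([1,0,0])
lip=HO-.032*n+[0,0,.235]; o=lip-Rs.apply([.036,0,.0084]); p=o+Rs.apply(OFF); go(p,Rs*F,az); print(p)
p0,R0,_=now();rv=(R0.inv()*(Rs*F)).as_rotvec()
w=np.cumsum([0,.02,.04,.06]+[.0725]*8+[.08]*0+[.0725]*2+[.06,.05,.035,.01]);w/=w[-1];print(len(w))
path([(p0+(p-p0)*k,R0*R.from_rotvec(rv*k)) for k in w[1:]])
```

```text
spray [0.7504 0.1651 0.195 ] tin [0.5713 0.1454 0.062 ] brown [0.3913 0.3593 0.046 ]
225 turn [-0.0999  0.0435 -0.7534] | 0.761 shift: before turn [-0.0013 -0.3501 -0.0865] after turn [ 0.2391 -0.2455 -0.1124]
[0.6432 0.3712 0.3825]
18
[[-0.0, -0.007, -0.0017, -0.002, 0.0009, -0.0151], [0.0002, -0.014, -0.0035, -0.004, 0.0017, -0.0301], [0.0009, -0.021, -0.0053, -0.006, 0.0026, -0.0452], [0.0022, -0.0252, -0.0066, -0.0072, 0.0032, -0.0546], [0.0036, -0.025, -0.0067, -0.0072, 0.0032, -0.0546], [0.005, -0.0247, -0.0069, -0.0072, 0.0032, -0.0546], [0.0064, -0.0244, -0.0071, -0.0072, 0.0032, -0.0546], [0.0077, -0.0239, -0.0072, -0.0072, 0.0032, -0.0546], [0.009, -0.0234, -0.0074, -0.0072, 0.0032, -0.0546], [0.0103, -0.0228, -0.0075, -0.0072, 0.0032, -0.0546], [0.0116, -0.0222, -0.0076, -0.0072, 0.0032, -0.0546], [0.0128, -0.0215, -0.0078, -0.0072, 0.0032, -0.0546], [0.014, -0.0207, -0.0079, -0.0072, 0.0032, -0.0546], [0.0125, -0.0164, -0.0066, -0.006, 0.0026, -0.0452], [0.011, -0.0131, -0.0055, -0.005, 0.0022, -0.0377], [0.0081, -0.0089, -0.0039, -0.0035, 0.0015, -0.0264], [0.0024, -0.0025, -0.0011, -0.001, 0.0004, -0.0075]]
```

```bash
python3 -m pendant '[0,-0.007,-0.0017,-0.002,0.0009,-0.0151,0,0,-0.014,-0.0035,-0.004,0.0017,-0.03,0,0.001,-0.021,-0.0053,-0.006,0.0026,-0.045,0,0.002,-0.025,-0.0066,-0.0072,0.0032,-0.0546,0,0.0036,-0.025,-0.0067,-0.0072,0.0032,-0.0546,0,0.005,-0.025,-0.0069,-0.0072,0.0032,-0.0546,0,0.0064,-0.0244,-0.007,-0.0072,0.0032,-0.0546,0,0.0077,-0.024,-0.0072,-0.0072,0.0032,-0.0546,0]' >/dev/null; python3 -m pendant '[0.009,-0.0234,-0.0074,-0.0072,0.0032,-0.0546,0,0.0103,-0.0228,-0.0075,-0.0072,0.0032,-0.0546,0,0.0116,-0.0222,-0.0076,-0.0072,0.0032,-0.0546,0,0.0128,-0.0215,-0.0078,-0.0072,0.0032,-0.0546,0,0.014,-0.0207,-0.0079,-0.0072,0.0032,-0.0546,0,0.0125,-0.0164,-0.0066,-0.006,0.0026,-0.0452,0,0.011,-0.013,-0.0055,-0.005,0.0022,-0.0377,0,0.008,-0.009,-0.0039,-0.0035,0.0015,-0.0264,0,0.0024,-0.0025,-0.001,-0.001,0.0004,-0.0075,0]'
python3 - <<'E'
from plan import *
import cv2
from cell import get_image
from crop import *
state()
HO=np.array([.562,.290,0]);az=225
Rs=scoop(az,-16); n=Rz(az).apply([1,0,0])
lip=HO-.032*n+[0,0,.075]; o=lip-Rs.apply([.036,0,.0084]); p=o+Rs.apply(OFF); go(p,Rs*F,az)
for m in("scene","side"): cv2.imwrite(f"pics/{m}6.png",cv2.cvtColor(get_image(m),cv2.COLOR_RGB2BGR))
lp=HO-.032*n+[0,0,.235];u=[np.round(proj(cam(m),lp)).astype(int) for m in("scene","side")];print(u)
cv2.imwrite("pics/m6.png",np.hstack([tile("pics/scene6.png",310,230,80,100,5),tile("pics/side6.png",170,110,80,100,5)]))
E
```

```text
clock: 17.98
position: [0.629, 0.3632, 0.3633]
ee_rot: [2.787, 1.157, -0.351]
force: [-0.1, -0.1, -1.6]
width: 0.167
gripper_force: 50.0
t 17.98 tcp [0.629  0.3632 0.3633] scoop o [0.5994 0.3318 0.1968] nose [-0.6841 -0.6848  0.2509] z [0.1723 0.1826 0.968 ] F [-0.1066 -0.099  -1.5733] q [-0.7163  0.8041  0.3243  0.5999 -0.1588  2.0021 -1.2925] w 15.3 gf 50.0
225 turn [ 0.0073 -0.0256  0.0004] | 0.027 shift: before turn [0.0505 0.0035 0.1324] after turn [0.0539 0.0044 0.131 ]
[array([362, 256]), array([204, 124])]
```

View pics/m6.png

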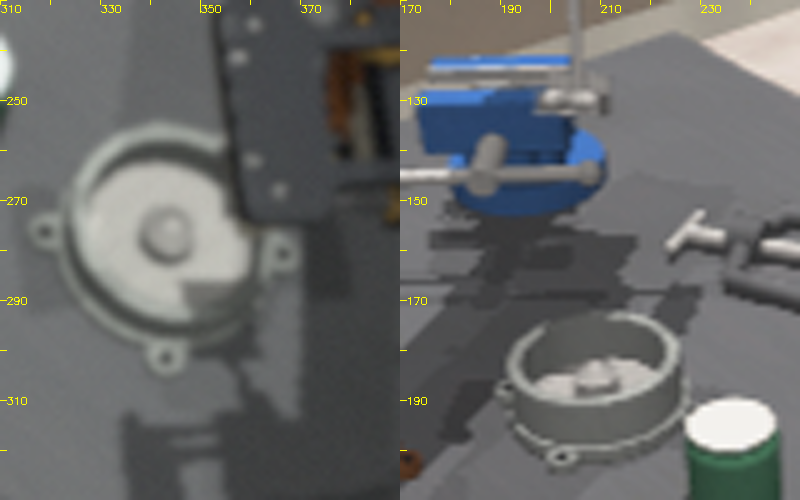

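```bash
cat >> plan.py <<'E'
HO=np.array([.562,.290,0])
def pour(lean,liph,r=.032,az=225):
    Rs=scoop(az,lean);lip=HO-r*Rz(az).apply([1,0,0])+[0,0,liph];o=lip-Rs.apply([.036,0,.0084]);return o+Rs.apply(OFF),Rs*F
def ramp(p,Rt,w):
    p0,R0,_=now();rv=(R0.inv()*Rt).as_rotvec();w=np.cumsum(w)/np.sum(w)
    path([(p0+(p-p0)*k,R0*R.from_rotvec(rv*k)) for k in w])
E
python3 - <<'E'
from plan import *
print(tri([(cam("scene"),(343,277)),(cam("side"),(209.4,184))]))
ramp(*pour(-9,.075),[1,2,3,3,3,3,2,1])
E
```

```text
[0.5652 0.2931 0.0285]
[[0.0017, 0.0002, 0.0071, 0.0004, 0.0054, -0.0], [0.0033, 0.0003, 0.0143, 0.0008, 0.0108, -0.0001], [0.0048, 0.0005, 0.0215, 0.0012, 0.0161, -0.0001], [0.0044, 0.0005, 0.0215, 0.0012, 0.0161, -0.0001], [0.0041, 0.0005, 0.0216, 0.0012, 0.0161, -0.0001], [0.0037, 0.0006, 0.0217, 0.0012, 0.0161, -0.0001], [0.0022, 0.0004, 0.0145, 0.0008, 0.0108, -0.0001], [0.001, 0.0002, 0.0072, 0.0004, 0.0054, -0.0]]
```

```bash
python3 -m pendant '[0.0017,0,0.007,0,0.0054,0,0,0.0033,0,0.0143,0.001,0.0108,0,0,0.0048,0.0005,0.0215,0.0012,0.0161,0,0,0.0044,0.0005,0.0215,0.0012,0.0161,0,0,0.004,0.0005,0.0216,0.0012,0.0161,0,0,0.0037,0.0006,0.0217,0.0012,0.0161,0,0,0.0022,0.0004,0.0145,0.0008,0.0108,0,0,0.001,0,0.0072,0.0004,0.0054,0,0,0,0,0,0,0,0,0]'
python3 - <<'E'
from plan import *
state()
p,r,s=now();Rs=r*F;print("lip rel",p-Rs.apply(OFF)+Rs.apply([.036,0,.0084])-HO)
ramp(*pour(12,.058),[1]*8)
E
```

```text
clock: 19.2
position: [0.6293, 0.3581, 0.2314]
ee_rot: [2.839, 1.175, -0.224]
force: [-0.1, 0.3, -2.3]
width: 0.166
gripper_force: 50.0
t 19.2 tcp [0.6293 0.3581 0.2314] scoop o [0.6102 0.339  0.0615] nose [-0.6989 -0.6978  0.157 ] z [0.1109 0.1111 0.9876] F [-0.0999  0.3134 -2.2945] q [-0.7464  0.7124  0.2957  1.0688 -0.1481  1.5364 -1.2748] w 15.3 gf 50.0
lip rel [0.0217 0.0226 0.0749]
[[-0.0073, 0.0001, 0.0017, 0.0, 0.0459, -0.0001], [-0.0074, 0.0001, 0.0014, 0.0, 0.0459, -0.0001], [-0.0074, 0.0001, 0.001, 0.0, 0.0459, -0.0001], [-0.0075, 0.0001, 0.0007, 0.0, 0.0459, -0.0001], [-0.0075, 0.0001, 0.0003, 0.0, 0.0459, -0.0001], [-0.0075, 0.0001, -0.0, 0.0, 0.0459, -0.0001], [-0.0075, 0.0001, -0.0003, 0.0, 0.0459, -0.0001], [-0.0075, 0.0001, -0.0007, 0.0, 0.0459, -0.0001]]
```

```bash
python3 -m pendant '[-0.0073,0,0.0017,0,0.0459,0,0,-0.0074,0,0.0014,0,0.0459,0,0,-0.0074,0,0.001,0,0.0459,0,0,-0.0075,0,0.0007,0,0.0459,0,0,-0.0075,0,0.0003,0,0.0459,0,0,-0.0075,0,0,0,0.0459,0,0,-0.0075,0,-0.0003,0,0.0459,0,0]'
python3 - <<'E'
from plan import *
state()
p,r,s=now();Rs=r*F;print("lip rel",p-Rs.apply(OFF)+Rs.apply([.036,0,.0084])-HO)
path([pour(l,h/1e3) for l,h in((12,57),(15,54),(18,52),(20,51),(22,50),(24,49),(26,48.5),(29,48),(32,47.5),(35,47))])
E
```

```text
clock: 20.08
position: [0.5926, 0.3214, 0.2288]
ee_rot: [-2.836, -1.174, -0.238]
force: [-0.6, 0.2, -1.9]
width: 0.165
gripper_force: 50.0
t 20.07 tcp [0.5926 0.3214 0.2288] scoop o [0.6129 0.3415 0.0592] nose [-0.6974 -0.6972 -0.166 ] z [-0.118  -0.1168  0.9861] F [-0.6304  0.2274 -1.9234] q [-0.7366  0.4015  0.2605  1.5965 -0.1737  1.0009 -1.2072] w 15.2 gf 50.0
lip rel [0.0228 0.0234 0.06  ]
[[-0.0082, 0.0006, 0.0013, 0.0009, 0.0427, -0.0001], [-0.0093, -0.0, 0.0011, -0.0, 0.0524, 0.0], [-0.0092, -0.0, 0.0001, -0.0, 0.0524, 0.0], [-0.0061, -0.0, -0.0003, 0.0, 0.0349, -0.0], [-0.0061, 0.0, -0.0003, -0.0, 0.0349, 0.0], [-0.0061, 0.0, -0.0003, 0.0, 0.0349, -0.0], [-0.006, 0.0, -0.0008, 0.0, 0.0349, 0.0], [-0.0089, -0.0, -0.0014, 0.0, 0.0524, 0.0], [-0.0089, -0.0, -0.0014, -0.0, 0.0524, 0.0], [-0.0089, 0.0, -0.0014, 0.0, 0.0524, -0.0]]
```

```bash
python3 -m pendant '[-0.0082,0.0005,0.0013,0.0009,0.0427,0,0,-0.0093,0,0.0011,0,0.0524,0,0,-0.0092,0,0.0001,0,0.0524,0,0,0,0,0,0,0,0,0,-0.0061,0,-0.0003,0,0.0349,0,0,-0.0061,0,-0.0003,0,0.0349,0,0,-0.0061,0,-0.0003,0,0.0349,0,0,-0.006,0,-0.0008,0,0.0349,0,0,0,0,0,0,0,0,0]' >/dev/null; python3 -m pendant '[-0.0089,0,-0.0014,0,0.0524,0,0,-0.0089,0,-0.0014,0,0.0524,0,0,-0.0089,0,-0.0014,0,0.0524,0,0,0,0,0,0,0,0,0,0,0,0,0,0,0,0]'
python3 - <<'E'
from plan import *
import cv2
from cell import get_image
from crop import *
state()
p,r,s=now();Rs=r*F;print("lip rel",p-Rs.apply(OFF)+Rs.apply([.036,0,.0084])-HO)
for m in("scene","side"): cv2.imwrite(f"pics/{m}7.png",cv2.cvtColor(get_image(m),cv2.COLOR_RGB2BGR))
cv2.imwrite("pics/m7.png",np.hstack([tile("pics/scene7.png",315,245,50,60,8),tile("pics/side7.png",185,150,50,60,8)]))
path([pour(l,h/1e3) for l,h in((39,46.5),(43,46),(47,46),(51,46),(55,46))])
E
```

```text
clock: 21.82
position: [0.5414, 0.2697, 0.2044]
ee_rot: [-2.583, -1.07, -0.811]
force: [0.7, 0.2, -1.4]
width: 0.169
gripper_force: 50.0
t 21.82 tcp [0.5414 0.2697 0.2044] scoop o [0.6109 0.3394 0.0634] nose [-0.5801 -0.5798 -0.5721] z [-0.4039 -0.4051  0.8202] F [ 0.6821  0.2021 -1.3897] q [-0.3913  0.1585 -0.0275  2.1782 -0.7397  0.3051 -0.5469] w 15.5 gf 50.0
lip rel [0.0233 0.0238 0.0471]
[[-0.0133, 0.0006, -0.0027, -0.0011, 0.0713, 0.0009], [-0.0119, 0.0, -0.0019, -0.0, 0.0698, -0.0], [-0.0116, -0.0, -0.0023, 0.0, 0.0698, 0.0], [-0.0116, 0.0, -0.0023, -0.0, 0.0698, 0.0], [-0.0116, -0.0, -0.0023, 0.0, 0.0698, -0.0]]
```

View pics/m7.png

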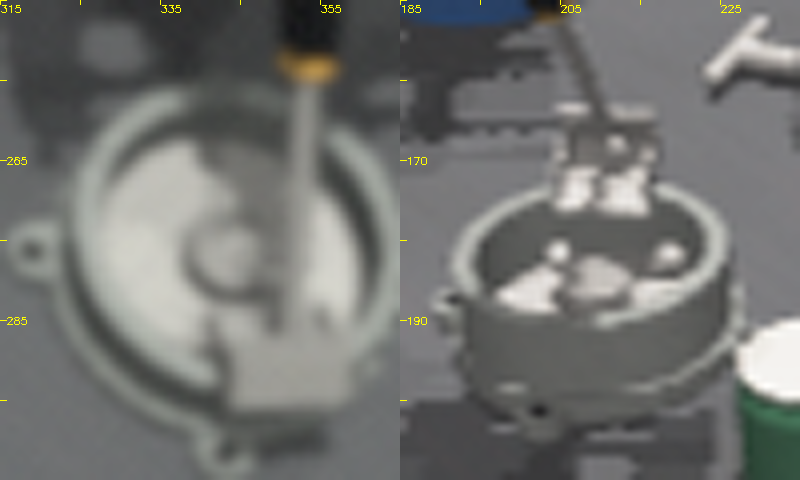

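```bash
python3 -m pendant '[-0.008,0.0004,-0.0015,0,0.045,0,0,-0.008,0,-0.0015,0,0.045,0,0,0,0,0,0,0,0,0,0,0,0,0,0,0,0]'
python3 - <<'E'
from plan import *
import cv2
from cell import get_image
state()
p,r,s=now();Rs=r*F;o=p-Rs.apply(OFF);print("lip rel",o+Rs.apply([.036,0,.0084])-HO)
I=cv2.cvtColor(get_image("side"),cv2.COLOR_RGB2GRAY)
for q in((.036,.018,.0084),(.036,-.018,.0084),(0,.018,0),(0,-.018,0),(0,0,.027)): print(q,proj(cam("side"),o+Rs.apply(q)))
print(I[162:196,190:226])
E
```

```text
clock: 22.42
position: [0.5319, 0.2604, 0.1978]
ee_rot: [-2.524, -1.046, -0.908]
force: [0.2, 0.7, -1.7]
width: 0.169
gripper_force: 50.0
t 22.43 tcp [0.5319 0.2604 0.1978] scoop o [0.6092 0.3382 0.0653] nose [-0.5448 -0.5443 -0.6379] z [-0.4493 -0.4528  0.7701] F [ 0.2026  0.6831 -1.7259] q [-0.0871  0.1689 -0.3203  2.2606 -1.2251  0.2133 -0.0202] w 15.5 gf 50.0
lip rel [0.0226 0.0237 0.0461]
(0.036, 0.018, 0.0084) [215.7937 175.3945]
(0.036, -0.018, 0.0084) [205.5011 175.0214]
(0, 0.018, 0) [217.2638 166.2891]
(0, -0.018, 0) [207.1029 165.9444]
(0, 0, 0.027) [210.4927 163.4532]
[[ 59  84 104 ... 102  85 113]
 [ 59  83 104 ... 123 120 123]
 [ 58  83 110 ... 125 125 126]
 ...
 [126 129 114 ... 105 151 156]
 [126 109  88 ... 144 141  93]
 [126 107  85 ... 125  94  83]]
```

Run:
```python
import cv2,sys
import numpy as np
from cell import get_image
np.set_printoptions(threshold=sys.maxsize,linewidth=250)
I=cv2.cvtColor(get_image("side"),cv2.COLOR_RGB2GRAY)
A=cv2.cvtColor(cv2.imread("pics/side7.png"),cv2.COLOR_BGR2GRAY)
Z=cv2.cvtColor(cv2.imread("pics/side0.png"),cv2.COLOR_BGR2GRAY)
print(I[161:193,192:226]);print("before");print(Z[174:193,192:226])
```

```text
[[102 104 107 112 112 112 111 112 112 112 113 112 117 123 107  82  92 113 125 124 123 122 122 124 124 124 124 125 124 124 124 102  63  79]
 [104 104 108 113 112 112 112 112 113 113 112 113 119 125 115  93  82 109 129 123 124 124 123 122 124 124 124 124 125 125 125 102  85 114]
 [104 107 112 112 112 112 113 112 112 113 112 114 130 147 135 103  82  86 104 119 119 121 125 124 124 124 124 124 125 126 126 124 121 123]
 [110 118 117 117 117 117 117 117 117 117 118 128 160 175 173 152  99  81 127 173 186 187 188 167 130 124 124 124 125 125 125 126 126 126]
 [ 72  83  87  86  86  86  87  85  86  86  86  88  95  99  99  95  84  82  87  98 102 102 103  96 107 125 124 124 124 126 126 127 124 124]
 [ 79  80 102 107  81 102 123 107  82 103 123 123 126 112  80  82  81  81  82  78  77  82  82  95 107 116 126 125 124 124 125 126 125 124]
 [121 121 123 123 122 124 126 124 123 125 127 126 120 103  94 103 103  97  94 101  95  89  93 116 121 109 127 126 125 125 125 125 126 126]
 [126 125 124 125 119 119 121 112 112 112 112 112 145 144  99 112 107 104 137 165 145 112 111 130 131 113 124 125 126 126 125 1
[... 5297 characters left out ...]
 74]
 [103  81 105 146 178 186 189 199 201 202 209 209 181 118  95 103 106 104 106 102 112 141 175 189 182 169 138 104  92  85  82  78  79  74]
 [108  75  81  91 113 151 179 186 187 189 187 186 179 148 135 138 149 161 173 184 179 177 171 152 120 103  97  90  89  87  85  83  79  74]
 [ 98  75  79  83  86  96 102 115 130 147 166 175 177 175 173 174 176 171 165 155 125 106 104 100  97  94  92  90  88  86  84  82  78  84]
 [ 98  73  80  81  84  87  89  90  94  98 102 104 106 107 106 107 108 105 105 104  97  94  95  94  95  94  90  87  88  86  84  81  79 114]
 [117  77  77  81  84  85  86  88  90  89  91  93  92  94  95  96  96  94  93  95  97  95  96  95  93  92  89  90  89  87  84  81  97 143]]
```

```bash
python3 -m pendant '[0.008,0,0.0015,0,-0.045,0,0,0.012,0,0,0,-0.07,0,0,0.012,0,-0.001,0,-0.07,0,0,0.012,0,-0.004,0,-0.07,0,0,0.012,0,-0.008,0,-0.07,0,0,0.008,0,-0.02,0,-0.05,0,0,0.008,0,-0.03,0,-0.05,0,0,0.005,0,-0.03,0,-0.05,0,0,0,0,-0.02,0,0,0,0,0,0,0,0,0,0,0]'
python3 - <<'E'
from plan import *
import cv2,sys
from cell import get_image
np.set_printoptions(threshold=sys.maxsize,linewidth=250)
state()
for m in("scene","side"): cv2.imwrite(f"pics/{m}8.png",cv2.cvtColor(get_image(m),cv2.COLOR_RGB2BGR))
A=cv2.imread("pics/side8.png",0).astype(int);Z=cv2.imread("pics/side0.png",0)
print("side");print(A[174:193,192:226])
A=cv2.imread("pics/scene8.png",0).astype(int);Z=cv2.imread("pics/scene0.png",0)
print("scene diff");print((A-Z)[258:294,324:364])
E
```

```text
clock: 23.78
position: [0.5498, 0.2812, 0.3399]
ee_rot: [-2.787, -1.165, -0.347]
force: [-0.1, 0.6, -2.1]
width: 0.166
gripper_force: 50.0
t 23.77 tcp [0.5498 0.2812 0.3399] scoop o [0.5791 0.3121 0.1733] nose [-0.6809 -0.6893 -0.2475] z [-0.1703 -0.1797  0.9689] F [-0.1245  0.5769 -2.1043] q [-0.6842  0.1893  0.21    1.6231 -0.1342  1.0992 -1.2142] w 15.2 gf 50.0
side
[[118 118 119 119 119 120 127 138 153 167 161 146 129 103 103 105 105 103 102 101 100 102 100  99 112 140 164 169 166 151 127 120 121 120]
 [118 118 119 120 125 142 161 160 147 126 101 100  96  91  90  94  95  93  92  93  91  92  89  88  88  92  97 110 147 171 158 132 120 120]
 [118 118 118 129 153 160 145 119  96  93  91  90  90  91  90  92  94  95  93  91  91  89  90  88  87  85  84  84  99 136 165 163 140 120]
 [118 121 138 161 160 126  90  90  89  90  91  90  89  91  91  92  94  94  94  92  90  90  89  89  87  85  84  83  81  85 136 171 158 132]
 [121 145 167 155 118  86  81  82  87  89  90  91  92  92  93  93  94  95  94  93  91  90  88  88  86  85  84  82  81  77 109 160 184 159]
 [134 160 157 122  82  82  84  86
[... 8533 characters left out ...]
  -5   -5   -5   -5   -4   -2    1   -1    2    3    2    2    2   -1   -3   -3   -4    0]
 [  -3   -3    2    2    1    5    5    3    4    3    2    1    0    1    2    2    4    5    4    1    2    0    1   -1    1    4    5    3    6    6    6    5    4    5    6    0   -1   -5   -4   -3]
 [  -4   -2   -1    0    0    4    3    4    2    4    4    3    4    4    5    5    5    5    5    6    8    7    6    5    5    7    7    8    5    6    7    6    4    4    3    1   -1   -1   -5   -4]
 [  -4   -2   -1   -1    1    1    6    4    4    5    3    2    3    4    4    4    5    5    7    5    7    7    6    6    8    6    5    7    6    6    4    3    5    5    1    0    1   -3   -3    1]]
```

```bash
python3 -m pendant '[0,0,0,0,-0.105,0,0,0,0,0,0,-0.105,0,0,0,0,0,0,-0.105,0,0,0,0,0,0,-0.105,0,0,0,0,0,0,0,0,0]'
python3 - <<'E'
from plan import *
state()
p,R0,_=now();ramp(np.array([.54,.06,.36]),R0,[1,2,3,3,3,3,2,1])
E
```

```text
clock: 24.5
position: [0.549, 0.2818, 0.3345]
ee_rot: [2.831, 1.188, -0.256]
force: [0.5, 0.2, -1.6]
width: 0.163
gripper_force: 50.0
t 24.5 tcp [0.549  0.2818 0.3345] scoop o [0.5268 0.2612 0.1652] nose [-0.6888 -0.7032  0.176 ] z [0.1289 0.1201 0.9844] F [ 0.4867  0.2287 -1.6165] q [-0.7186  0.479   0.2371  1.2172 -0.0647  1.6291 -1.272 ] w 14.9 gf 50.0
[[-0.0093, 0.0083, 0.0001, 0.0, 0.0, -0.0], [-0.0185, 0.0165, 0.0003, 0.0, 0.0, 0.0], [-0.0278, 0.0248, 0.0004, 0.0, 0.0, 0.0], [-0.0278, 0.0248, 0.0004, 0.0, 0.0, 0.0], [-0.0278, 0.0248, 0.0004, 0.0, 0.0, 0.0], [-0.0278, 0.0248, 0.0004, 0.0, 0.0, 0.0], [-0.0185, 0.0165, 0.0003, 0.0, 0.0, 0.0], [-0.0093, 0.0083, 0.0001, 0.0, 0.0, 0.0]]
```

```bash
python3 -m pendant '[-0.0093,0.0083,0,0,0,0,0,-0.0185,0.0165,0,0,0,0,0,-0.0278,0.0248,0,0,0,0,0,-0.0278,0.0248,0,0,0,0,0,-0.0278,0.0248,0,0,0,0,0,-0.0278,0.0248,0,0,0,0,0,-0.0185,0.0165,0,0,0,0,0,-0.0093,0.0083,0,0,0,0,0,0,0,0,0,0,0,0]'
python3 - <<'E'
from plan import *
import cv2
from cell import get_image
state()
for m in("scene","side"): cv2.imwrite(f"pics/{m}9.png",cv2.cvtColor(get_image(m),cv2.COLOR_RGB2BGR))
for m,(y0,y1,x0,x1) in(("scene",(252,298,320,368)),("side",(170,200,188,230))):
    A=cv2.imread(f"pics/{m}9.png",0).astype(int);Z=cv2.imread(f"pics/{m}0.png",0).astype(int);D=A-Z
    D=D[y0:y1,x0:x1];print(m,"rows from",y0,"cols",x0)
    for r in D: print("".join("#" if v<-60 else "-" if v<-25 else "+" if v>25 else "." for v in r))
E
```

```text
clock: 25.62
position: [0.5394, 0.0572, 0.3661]
ee_rot: [2.835, 1.184, -0.247]
force: [0.9, -0.1, -2.6]
width: 0.166
gripper_force: 50.0
t 25.62 tcp [0.5394 0.0572 0.3661] scoop o [0.5179 0.0373 0.1966] nose [-0.6922 -0.7014  0.1701] z [0.1248 0.1157 0.9854] F [ 0.9319 -0.1108 -2.6069] q [-0.4767  0.3087  0.3043  1.3989  0.0006  1.592  -0.9589] w 15.2 gf 50.0
scene rows from 252 cols 320
----------......................................
----------......................................
---------.......................................
---------.......................................
--------........................................
--------........................................
-------.........................................
------..........................................
-----...........................................
----............................................
----............................................
----............................................
---.............................................
-...............................................
.......................
[... 2162 characters left out ...]
#-..........
........++++................-###-.........
........+++.-.............................
.........-##-.............................
.........-##-.............................
..........................................
..........................................
..........................................
..........................................
........................................-#
.......................................-##
.......................................###
.......................................###
.......................................-##
........................................##
.........................................#
......................................-...
```

Run:
```python
from plan import *
import cv2,sys
np.set_printoptions(threshold=sys.maxsize,linewidth=250)
p,r,s=now();Rs=r*F;o=p-Rs.apply(OFF);C=cam("side")
for q in((.036,.018,.0084),(.036,-.018,.0084),(0,.018,0),(0,-.018,0),(-.002,.02,.027),(-.002,-.02,.027),(.006,.01,.010),(.006,-.01,.010)): print(q,np.round(proj(C,o+Rs.apply(q)),1))
u=np.round(proj(C,o+Rs.apply([.016,0,.014]))).astype(int);print(u)
A=cv2.imread("pics/side9.png",0);print(A[u[1]-14:u[1]+14,u[0]-14:u[0]+14])
```

```text
(0.036, 0.018, 0.0084) [244.2 181.3]
(0.036, -0.018, 0.0084) [230.1 180.7]
(0, 0.018, 0) [246.2 178.8]
(0, -0.018, 0) [232.6 178.3]
(-0.002, 0.02, 0.027) [246.9 168.9]
(-0.002, -0.02, 0.027) [231.6 168.4]
(0.006, 0.01, 0.01) [242.8 176. ]
(0.006, -0.01, 0.01) [235.2 175.7]
[238 176]
[[ 82 110 120 121 120 121 122 123 122 120 110 107 112 112 125 109  69  56  61  62  59  60  60  62  61  61  70  79]
 [117 121 121 122 122 121 120 121 122 123 116 113 112 111 124 117 103 105 112 121 121 119 113  90  64  62  58  60]
 [122 122 122 122 122 122 122 121 121 113 106 116 111 111 124 117 110 120 122 123 124 124 123 120 120 119 119 118]
 [121 122 122 123 122 123 122 123 123 116 101  99 100 108 124 118 113 125 124 120 117 119 123 123 123 123 122 123]
 [122 120 121 122 123 123 122 123 122 114  87  70  77 102 125 117 106 114 118 122 124 131 130 121 119 118 122 122]
 [123 123 121 121 121 122 123 123 123 121  98  56  59  95 124 114  91  90  98 104 111 116 121 122 124 124 120 120]
 [120 122 122 122 122 120 128 143 144 136 117  85  79  97 124 114  79  64  68  77  84  93 101 107 113 117 130 136]
 [121 121 1
[... 1704 characters left out ...]
 120 120]
 [126  76  99 123 123 122 122 121 121 122 123 122 122 121 121 120 120 120 122 122 121 121 121 120 121 120 120 121]
 [ 86  77 116 138 122 123 123 122 121 121 122 123 122 122 120 120 121 120 120 122 122 121 121 121 121 120 121 120]
 [ 81  77 138 161 120 121 122 123 122 121 120 122 122 123 123 122 121 120 120 121 120 121 118 113 113 113 112 115]
 [ 82  77 120 148 129 121 121 122 122 123 121 121 121 121 123 122 122 120 121 117 113 114 113 114 114 112 112 111]
 [ 81  77 118 141 123 121 121 121 122 123 122 122 121 121 122 122 123 119 113 113 112 112 112 113 114 113 112 111]
 [ 80  76 136 159 122 122 122 122 123 122 126 128 150 164 146 131 119 115 114 113 112 112 112 112 114 113 113 112]]
```

Run:
```python
from plan import *
import cv2,sys
np.set_printoptions(threshold=sys.maxsize,linewidth=250)
C=cam("side")
p=np.array([.4998,.0118,.3052]);Rs=R.from_rotvec([2.893,-.431,.884])*F;o=p-Rs.apply(OFF)
for q in((.036,.018,.0084),(.036,-.018,.0084),(.006,0,.009),(0,0,.03)): print(q,np.round(proj(C,o+Rs.apply(q)),1))
A=cv2.imread("pics/side2.png",0);print(A[176:202,254:284])
```

```text
(0.036, 0.018, 0.0084) [264.9 198.4]
(0.036, -0.018, 0.0084) [259.8 191.3]
(0.006, 0, 0.009) [270.7 187.3]
(0, 0, 0.03) [268.2 181.4]
[[124 125 124 125 123 115 102 108 127 140 133 125 106  59  26  25  28  26  28  26  27  29  28  28  29  28  29  28  28  27]
 [124 124 125 124 124 124 114 103 110 131 141 131 106  59  26  24  26  28  28  28  28  28  29  27  29  28  29  30  29  25]
 [124 124 124 124 125 125 122 113 101 112 133 146 130  85  24  25  24  27  27  27  28  30  28  27  31  29  26  28  27  29]
 [125 124 125 125 124 124 125 123 116 105 113 138 143 117  79  42  26  25  27  28  28  28  29  26  28  29  28  27  29  29]
 [123 124 125 124 123 121 122 123 115 100 101 116 144 154 138 121  87  45  28  29  28  28  27  30  29  29  28  28  61 115]
 [123 123 123 124 123 122 122 122 121 114 101 101 119 147 155 140 139 129 103  75  58  59  59  60  77  91 102 130 142 145]
 [122 122 122 122 122 122 122 123 122 121 104  85 101 121 147 154 146 146 148 150 151 152 150 150 151 152 153 153 148 148]
 [120 121 122 122 122 123 122 123 122 133 136 108  93 103 155 184 161 149 154 155 156 159 158 157 155 154
[... 1532 characters left out ...]
184 166 129 107 107 107 111 114 111 112 126 135 132 131 130 130 131 129 127 126 137]
 [124 123 122 123 124 154 196 203 190 185 175 141 108 112 114 112 116 129 134 133 135 133 133 132 131 130 130 129 129 149]
 [125 123 123 123 131 179 210 187 167 159 154 146 116 115 117 132 138 136 134 133 134 133 132 132 132 129 130 137 143 159]
 [125 124 124 122 154 201 197 159 156 145 126 121 119 133 147 143 139 138 135 134 134 131 139 153 164 171 161 157 155 169]
 [124 124 124 132 192 216 176 158 157 141 116 125 138 148 148 146 144 143 142 149 168 175 159 145 139 132 128 133 146 168]
 [122 123 125 134 195 209 158 157 145 124 128 143 151 151 148 147 145 152 170 172 155 139 137 139 139 137 136 141 164 171]]
```

Run:
```python
import cv2,sys
import numpy as np
np.set_printoptions(threshold=sys.maxsize,linewidth=250)
A=cv2.imread("pics/side9.png",0);print(A[211:236,260:286]);print("initial");
A=cv2.imread("pics/side0.png",0);print(A[211:236,260:286])
```

```text
[[165 157 157 179 184 176 169 164 164 169 170 174 179 174 171 190 200 199 211 220 223 224 224 225 225 224]
 [162 163 162 158 154 156 170 173 161 161 160 155 149 170 194 199 210 219 222 223 223 224 224 224 225 225]
 [167 162 165 169 167 161 157 156 153 153 153 160 186 211 217 217 219 221 222 223 223 223 224 224 225 225]
 [156 163 167 172 172 172 173 172 173 174 186 208 216 216 217 218 220 220 221 223 223 223 224 224 224 224]
 [143 158 163 170 171 172 173 173 174 185 205 214 215 215 217 218 219 220 221 222 223 223 223 224 224 224]
 [136 151 162 169 172 173 173 172 174 197 213 214 215 215 216 218 219 220 221 221 223 223 223 224 222 212]
 [125 149 159 168 174 175 174 168 185 210 212 214 215 215 216 218 218 220 221 221 221 223 223 216 203 200]
 [103 130 156 170 170 168 165 169 190 207 212 213 214 215 216 217 218 219 220 221 222 218 208 199 197 198]
 [ 92 102 135 164 164 166 177 198 205 199 203 213 214 215 216 217 218 220 221 216 206 197 196 196 197 198]
 [ 88  96 107 135 154 164 178 194 198 193 201 213 214 216 218 218 214 205 197 195 195 194 196 196 196 197]
 [ 86  93  92 119 143 139 139 
[... 3559 characters left out ...]
 134 137 154 149 131 158 185 185 186 186 186 187 187 188]
 [ 57  54  53  53  52  57  71  89 115 132 122 118 118 128 137 131 124 154 184 185 185 186 186 186 187 188]
 [ 54  54  55  55  55  55  60  76  91 115 143 165 162 132 121 122 133 165 185 185 185 186 185 187 186 179]
 [ 53  54  54  55  56  55  57  64  80  94 100 134 161 159 152 143 161 183 185 185 184 186 177 160 144 126]
 [ 52  51  53  54  55  54  56  57  63  76  89  98 104 114 124 132 145 148 148 150 142 126 116 112 109 108]
 [ 53  52  52  53  53  54  54  55  56  59  69  91 101  98 101 103 106 107 107 108 108 105 105 105 107 100]
 [ 57  53  51  53  56  55  53  57  61  58  57  62  68  78  88  90  98 105 102 104 100  89  83  75  66  65]]
```

Run:
```python
from plan import *
import cv2,sys
np.set_printoptions(threshold=sys.maxsize,linewidth=250,precision=4,suppress=True)
S,C=cam("side"),cam("scene")
for u in((198.3,184.5),(218.2,182)):
    P=onz(S,u,.019);print("side",u,P-HO,"-> scene px",proj(C,P))
for u in((346,284),(357,281)):
    P=onz(C,u,.019);print("scene",u,P-HO,"-> side px",proj(S,P))
A=cv2.imread("pics/scene9.png",0);print(A[276:296,336:364]);Z=cv2.imread("pics/scene0.png",0);print(Z[276:296,336:364])
for m in("scene","side"):
    D=cv2.imread(f"pics/{m}9.png",0).astype(int)-cv2.imread(f"pics/{m}0.png",0)
    n,l,st,c=cv2.connectedComponentsWithStats((D>35).astype(np.uint8))
    print(m,[(tuple(np.round(c[i]).astype(int)),int(st[i,4])) for i in range(1,n) if 3<=st[i,4]<60])
```

```text
side (198.3, 184.5) [-0.021   0.0395  0.019 ] -> scene px [358.2093 280.3389]
side (218.2, 182) [0.0396 0.0072 0.019 ] -> scene px [336.3276 288.2842]
scene (346, 284) [0.0112 0.0201 0.019 ] -> side px [209.2404 183.4459]
scene (357, 281) [-0.017  0.038  0.019] -> side px [199.501  184.2565]
[[205 176 149 154 172 180 186 196 199 196 187 182 192 208 217 218 218 216 216 216 216 214 194 151  97  77 111 151]
 [201 171 139 148 169 179 186 190 192 190 185 182 189 205 216 218 216 217 215 212 209 205 192 155 104  82 113 153]
 [204 173 134 130 155 174 185 188 190 188 183 179 184 202 212 216 216 216 212 201 191 191 186 159 117  92 119 156]
 [207 182 142 121 133 156 175 185 188 186 175 169 181 201 212 215 216 216 209 191 180 187 192 176 132 107 133 162]
 [213 197 169 132 116 126 147 164 171 168 154 152 176 202 212 216 218 217 205 179 166 184 196 180 139 117 143 167]
 [213 208 194 165 134 118 118 128 133 131 132 144 173 197 211 217 218 217 205 178 159 169 175 161 129 123 151 170]
 [213 213 210 195 173 154 138 133 128 126 141 165 181 194 204 213 219 218 213 196 176 168 162 140 120 135 161 171]
 [
[... 4109 characters left out ...]
int64(254), np.int64(68)), 10), ((np.int64(5), np.int64(88)), 39), ((np.int64(60), np.int64(124)), 26), ((np.int64(239), np.int64(163)), 3), ((np.int64(242), np.int64(169)), 22), ((np.int64(239), np.int64(175)), 11), ((np.int64(237), np.int64(180)), 33), ((np.int64(219), np.int64(181)), 9), ((np.int64(198), np.int64(184)), 9), ((np.int64(272), np.int64(224)), 18), ((np.int64(299), np.int64(225)), 44), ((np.int64(275), np.int64(230)), 15), ((np.int64(15), np.int64(235)), 31), ((np.int64(50), np.int64(234)), 4), ((np.int64(337), np.int64(302)), 12), ((np.int64(75), np.int64(325)), 40), ((np.int64(11), np.int64(347)), 18), ((np.int64(12), np.int64(370)), 6), ((np.int64(13), np.int64(380)), 14)]
```

```bash
python3 -m pendant '[0,0,0,0.13,0,0,0,0,0,0,0.13,0,0,0,0,0,0,0,0,0,0,0,0,0,0,0,0,0,0,0,0,0,0,0,0]'
python3 - <<'E'
from plan import *
import cv2,sys
from cell import get_image
np.set_printoptions(threshold=sys.maxsize,linewidth=250)
state()
p,r,s=now();A=cv2.cvtColor(get_image("side"),cv2.COLOR_RGB2GRAY);Rs=r*F;o=p-Rs.apply(OFF);C=cam("side")
for q in((.036,.018,.0084),(.036,-.018,.0084),(-.002,.02,.027),(-.002,-.02,.027),(.007,.0,.010),(.007,.011,.010),(.007,-.011,.010)): print(q,np.round(proj(C,o+Rs.apply(q)),1))
u=np.round(proj(C,o+Rs.apply([.016,0,.014]))).astype(int);print(u)
print(A[u[1]-10:u[1]+10,u[0]-13:u[0]+13])
E
```

```text
clock: 26.35
position: [0.5395, 0.0603, 0.3657]
ee_rot: [-2.72, -1.109, 0.386]
force: [-0.1, 0.7, -1.5]
width: 0.17
gripper_force: 49.9
t 26.35 tcp [0.5395 0.0603 0.3657] scoop o [0.4873 0.0718 0.2023] nose [-0.6885 -0.705   0.1704] z [ 0.3036 -0.0667  0.9505] F [-0.1102  0.717  -1.5026] q [-0.326   0.4313  0.3149  1.2583 -0.2066  1.7785 -0.8261] w 15.6 gf 49.9
(0.036, 0.018, 0.0084) [227.4 180.1]
(0.036, -0.018, 0.0084) [213.7 176.2]
(-0.002, 0.02, 0.027) [232.3 168.3]
(-0.002, -0.02, 0.027) [217.4 164.1]
(0.007, 0.0, 0.01) [222.8 173.3]
(0.007, 0.011, 0.01) [226.9 174.4]
(0.007, -0.011, 0.01) [218.7 172.1]
[222 173]
[[116 116 116 116 118 122 121 121 121 121 121 123 124 123 113 106 106 102 113 123 121 122 122 123 124 117]
 [ 77  97 116 116 120 123 123 118 109 110 118 122 122 119 109 108 105 109 123 123 123 122 122 123 114 106]
 [ 79 101 121 122 123 125 124 119 113 109 107 107 109 108 100 107 102 109 124 124 124 123 123 123 117 103]
 [101 122 122 122 124 122 124 119 112 112 111 111 111 106 103 107 104 112 123 123 123 123 123 124 115  89]
 [122 124 124 124 123 122 121 116 112 113 113 
[... 966 characters left out ...]
  80  80  79  82  89  96 107 100  93 114 123 123 124 125]
 [ 96  96  93  93  93  96 101 105  97  88  85  79  79  79  80  80  81  82  94  95  95 115 122 123 125 124]
 [ 96  95  94  92  93  92  92  91  91  99 101  99  96  84  80  79  79  79  90  98 107 121 122 122 123 123]
 [ 95  94  94  92  92  91  90  89  88  88  87  88  91  95 102  96  83  83  98 115 122 123 122 121 122 122]
 [ 94  93  92  91  92  90  89  88 115 145 128  83  82  89 146 177 143 109 111 116 124 123 123 122 122 122]
 [139 140 139 139 124 100  93 106 164 214 204 133  81  90 150 191 158 108 121 122 124 124 124 123 122 122]
 [205 189 176 183 188 186 186 166 153 173 163 120  78 121 173 185 146 105 123 122 122 124 124 123 123 122]]
```

Run:
```python
from plan import *
import cv2,sys
from cell import get_image
np.set_printoptions(threshold=sys.maxsize,linewidth=250)
S,C=cam("side"),cam("scene")
h=np.array([.564,.2915,0])
print("stub top side",proj(S,h+[0,0,.04]),"stub foot",proj(S,h+[0,0,.012]),"scene stub top",proj(C,h+[0,0,.04]))
P=onz(C,(348,284),.019);print(P-h,proj(S,P),proj(S,P+[0,0,.007]))
P=onz(S,(218.2,182),.019);print(P-h,proj(C,P),proj(C,P+[0,0,.007]))
rim=h+np.array([.049*.97,.049*.2,.046]);print("rim in front, scene px",proj(C,rim))
for m,y0,y1,x0,x1 in(("side",178,192,194,224),("scene",276,294,328,364)):
    A=cv2.cvtColor(get_image(m),cv2.COLOR_RGB2GRAY).astype(float);Z=cv2.imread(f"pics/{m}0.png",0).astype(float)
    a,z=A[y0:y1,x0:x1],Z[y0:y1,x0:x1];print(m);print((a-z*np.median(a/z)).astype(int))
# jar from the scene camera
for m in("scene0","scene9"): print(m);print(cv2.imread(f"pics/{m}.png",0)[207:228,250:270])
```

```text
stub top side [209.2332 181.5295] stub foot [210.123  188.3833] scene stub top [343.8342 274.761 ]
[0.0054 0.0227 0.019 ] [207.6627 183.3428] [207.4367 181.6473]
[0.0376 0.0057 0.019 ] [336.3276 288.2842] [336.7605 287.4339]
rim in front, scene px [337.147  288.5206]
side
[[   0    0   -1    1    1    0    0    1    1    1   -1    0    0    0    0   -1    0    0    1    0    0    2    3    4   12   16   17   16  -25  -85]
 [   0    0    1    0    0    0    1    1   -1   -1    0    0    0    0    1    0    0    0    1    1    1    0    0    1    3    2    5    9    6  -46]
 [   0    0    0    0    0    0    0    0    0    0    1    0    0    0    0    0    0   -1    1    1    1    0    0   28   60   42    0    0    1   -3]
 [   0    0    0    0    0   -1    0    0    0    0    0    0    0    0    0    0   -1   -1   -1    0    0    0   17   76  128  119   50    0    0    0]
 [   0    1    0    0    0   -1    0    0    0    1    0    0    2    6    5    0    0    0   -1    0   -1    0  -19   -1   74   75   38   -2    0    0]
 [   0   -1    0   30   55   35    7    0    0   -1    0    0 
[... 6770 characters left out ...]
16 216 214 201 181 168 160 146 132]
 [216 218 220 220 219 220 220 220 221 220 216 212 209 207 197 180 167 152 135 114]
 [210 212 215 217 219 219 219 220 218 219 216 210 212 209 200 181 159 139 117  99]
 [202 205 205 208 212 213 215 214 215 215 209 203 202 201 190 166 141 119 102  91]
 [199 199 200 199 201 202 203 202 202 202 196 186 175 168 160 143 122 106  95  83]
 [198 196 196 197 195 195 193 193 193 190 186 179 166 155 147 134 119 105  89  75]
 [193 194 195 195 193 194 191 190 187 187 183 179 174 167 158 140 125 107  82  63]
 [189 191 192 192 194 192 192 189 189 185 181 176 174 173 158 140 123 101  73  57]
 [190 191 189 191 194 194 197 194 190 184 176 170 169 167 154 128 103  81  62  58]]
```

```bash
cat >> plan.py <<'E'
PG=np.array([.4933,-.2239,.1852]);RG=R.from_rotvec([1.517,2.305,-.336])
E
python3 - <<'E'
from plan import *
ramp(PG+RG.apply([-.004,0,-.21]),RG,[1,1.5]+[2]*7+[1.5,1])
go(PG+RG.apply([-.004,0,-.21]),RG)
E
```

```text
[[-0.0106, 0.0047, -0.0, -0.031, -0.0203, -0.058], [-0.0163, 0.0062, 0.0005, -0.0465, -0.0304, -0.0869], [-0.0223, 0.0062, 0.0017, -0.062, -0.0405, -0.1159], [-0.0228, 0.0035, 0.0029, -0.062, -0.0405, -0.1159], [-0.0229, 0.0006, 0.0039, -0.062, -0.0405, -0.1159], [-0.0226, -0.0023, 0.0048, -0.062, -0.0405, -0.1159], [-0.022, -0.0052, 0.0055, -0.062, -0.0405, -0.1159], [-0.021, -0.008, 0.0059, -0.062, -0.0405, -0.1159], [-0.0196, -0.0108, 0.0062, -0.062, -0.0405, -0.1159], [-0.0135, -0.01, 0.0046, -0.0465, -0.0304, -0.0869], [-0.0083, -0.0076, 0.003, -0.031, -0.0203, -0.058]]
 turn [-0.5894 -0.3851 -1.1012] | 1.307 shift: before turn [-0.2016  0.09   -0.0006] after turn [-0.1476 -0.1544  0.0559]
```

```bash
python3 -m pendant '[-0.0106,0.0047,0,-0.031,-0.0203,-0.058,0,-0.0163,0.0062,0.0005,-0.0465,-0.0304,-0.087,0,-0.0223,0.0062,0.0017,-0.062,-0.0405,-0.116,0,-0.0228,0.0035,0.0029,-0.062,-0.0405,-0.116,0,-0.0229,0.0006,0.0039,-0.062,-0.0405,-0.116,0,-0.0226,-0.0023,0.0048,-0.062,-0.0405,-0.116,0]' >/dev/null; python3 -m pendant '[-0.022,-0.0052,0.0055,-0.062,-0.0405,-0.116,0,-0.021,-0.008,0.0059,-0.062,-0.0405,-0.116,0,-0.0196,-0.0108,0.0062,-0.062,-0.0405,-0.116,0,-0.0135,-0.01,0.0046,-0.0465,-0.0304,-0.087,0,-0.0083,-0.0076,0.003,-0.031,-0.0203,-0.058,0,0,0,0,0,0,0,0,0,0,0,0,0,0,0]'
python3 - <<'E'
from plan import *
import cv2,sys
from cell import get_image
np.set_printoptions(threshold=sys.maxsize,linewidth=250)
state();go(PG+RG.apply([-.003,0,-.12]),RG,"above")
p,r,s=now();Rs=r*F;o=p-Rs.apply(OFF);C=cam("side")
u=np.round(proj(C,o+Rs.apply([.016,0,.014]))).astype(int);print(u,proj(C,o+Rs.apply([.011,0,.011])),proj(C,o+Rs.apply([.036,.018,.0084])),proj(C,o+Rs.apply([.036,-.018,.0084])))
A=cv2.cvtColor(get_image("side"),cv2.COLOR_RGB2GRAY);print(A[u[1]-11:u[1]+11,u[0]-14:u[0]+14])
E
```

```text
clock: 28.12
position: [0.4601, -0.1459, 0.3771]
ee_rot: [1.52, 2.305, -0.336]
force: [0.2, 0.2, -1.3]
width: 0.169
gripper_force: 50.0
t 28.12 tcp [ 0.4601 -0.1459  0.3771] scoop o [ 0.4884 -0.2123  0.221 ] nose [ 0.3579 -0.8341  0.4198] z [-0.1641  0.3864  0.9076] F [ 0.1574  0.1918 -1.289 ] q [-0.3359 -0.0575  0.1764  1.8533  0.4521  1.2658  0.1251] w 15.5 gf 50.0
above turn [-0.0014 -0.0015 -0.0013] | 0.002 shift: before turn [ 0.0008 -0.0001  0.0897] after turn [ 0.0009 -0.0002  0.0897]
[304 215] [302.069  216.6089] [316.1763 211.8214] [309.7263 221.7047]
[[123 146 157 161 192 189 122 123 125 124 124 124 124 124 123 125 125 125 126 125 123 123 124 124 122 121 122 122]
 [114 138 152 150 172 182 141 123 122 124 125 125 125 124 123 124 124 124 126 125 124 123 123 123 124 123 122 122]
 [122 128 148 152 150 193 195 123 124 125 124 125 124 125 124 125 124 124 124 125 124 124 123 122 123 125 125 124]
 [106 118 143 154 148 178 200 162 133 125 124 124 124 125 124 125 125 124 124 125 124 125 125 124 123 123 124 125]
 [147 117 133 150 148 168 180 154 142 125 125 124 124 124 124 124 124 125
[... 1297 characters left out ...]
 122 121]
 [166 142 153 153 150 152 141 128 132 118 109 107 108 143 172 172 172 173 173 174 165 140 122 122 122 122 122 122]
 [127 131 159 151 137 130 110 108 106 103 104 103 103 123 156 172 174 174 173 168 147 123 120 120 120 122 122 121]
 [135 115 121 111 107 106 104 103 104 104 103 102 102 103 132 165 173 173 174 160 132 120 122 122 121 121 122 121]
 [177 130 104 104 105 104 104 103 103 101 102 102 102 102 113 150 162 143 146 140 123 121 120 121 122 120 120 121]
 [199 164 104 104 103 102 102 102 102 103 103 103 103 103 104 112 118 119 124 124 122 122 121 121 121 121 121 121]
 [201 181 132 104 103 103 103 103 104 103 103 104  94  82  78  90 112 119 120 122 123 122 122 121 122 121 122 121]]
```

Run:
```python
from plan import *
import cv2,sys
np.set_printoptions(threshold=sys.maxsize,linewidth=250)
Rs=RG*F;o=PG-Rs.apply(OFF)
for m in("side","scene"):
    C=cam(m);u=np.round(proj(C,o+Rs.apply([.008,0,.010]))).astype(int);print(m,u,proj(C,o+Rs.apply([.036,.018,.0084])),proj(C,o+Rs.apply([.036,-.018,.0084])))
    A=cv2.imread(f"pics/{m}0.png",0);print(A[u[1]-9:u[1]+9,u[0]-10:u[0]+16])
```

```text
side [332 292] [345.8449 287.6092] [340.9764 298.9151]
[[ 64  80 114 144 124 122 151 128  83  59  59  59  59  59  59  61  75 102 117 116 116 117 116 116 117 117]
 [ 58  72  98 130 139 141 150 139 112  59  58  58  59  59  59  59  67  88 115 122 117 117 118 118 116 116]
 [ 58  66  84 120 145 152 150 139 122  82  58  68  89 104 109 114 124 131 133 137 130 117 119 119 118 118]
 [ 58  58  73 100 131 145 142 140 129 117 118 123 124 110 100 101 101 102 103 118 127 117 116 117 118 118]
 [ 60  58  66  89 124 147 149 142 129 110 102 102 103 100  99  98  99  98  98 100 121 130 116 116 117 118]
 [ 58  59  60  74 114 143 141 134 137 121  99  98  98  98  97  97  97  97  97  98 116 136 139 138 129 116]
 [ 58  59  59  68  93 128 146 141 137 122  99  98  98  98  98  98  97 103 105  97 113 144 160 163 139 103]
 [ 59  60  60  67  81 115 143 139 130 136 120  94  93 111 113 115 138 137 147 158 159 161 161 159 129  97]
 [ 59  59  59  60  67  93 128 145 140 138 138 139 148 161 153 149 161 160 162 164 164 163 163 146 105 103]
 [ 60  59  59  59  66  82 104 132 146 143 151 162 165 167 164 161 163 163 163 163 
[... 2164 characters left out ...]
  42  45  48  49  52  54  62  67  67  68  64  60  53  49]
 [ 99  94  89  82  76  64  54  48  44  43  45  46  44  44  47  46  49  50  51  51  53  54  54  54  48  46]
 [ 95  95  93  87  77  63  48  45  45  43  46  42  45  46  47  48  47  49  48  49  48  46  48  50  48  47]
 [ 97  94  91  84  73  55  46  46  45  46  44  43  46  46  46  48  49  48  48  49  46  49  48  48  47  46]
 [103  99  91  80  65  51  43  45  45  45  43  45  42  44  49  47  46  48  49  49  47  48  49  47  43  48]
 [106 104  97  82  63  53  47  45  44  45  42  43  45  46  47  49  49  49  46  47  47  48  47  47  47  45]
 [105 106  97  83  66  53  49  45  45  45  45  44  45  47  50  48  48  48  48  47  48  48  49  50  48  45]]
```

```bash
python3 -m pendant '[0,0,0.02,-0.0014,-0.0015,-0.0013,0,0,0,0.035,0,0,0,0,0.0009,0,0.035,0,0,0,0,0,0,0.03,0,0,0,0,0,0,0.02,0,0,0,0,0,0,0.02,0,0,0,0,0,0,0.015,0,0,0,0,0,0,0,0,0,0,0]'
python3 - <<'E'
from plan import *
state();go(PG,RG,"home")
E
```

```text
clock: 29.18
position: [0.4883, -0.2137, 0.2167]
ee_rot: [1.517, 2.306, -0.34]
force: [-0.5, 0.5, -1.6]
width: 0.161
gripper_force: 50.0
t 29.18 tcp [ 0.4883 -0.2137  0.2167] scoop o [ 0.5164 -0.2805  0.0607] nose [ 0.3599 -0.8325  0.4211] z [-0.163   0.3884  0.907 ] F [-0.4762  0.4802 -1.551 ] q [-0.2271  0.135   0.2779  2.0745  0.4997  0.8076  0.1261] w 14.8 gf 50.0
home turn [-0.0031 -0.      0.0011] | 0.003 shift: before turn [0.003  0.0007 0.0333] after turn [0.003  0.0006 0.0334]
```

```bash
python3 -m pendant '[0,0.0006,0.012,-0.003,0,0.001,0,0.001,0,0.01,0,0,0,0,0.001,0,0.006,0,0,0,0,0.0005,0,0.003,0,0,0,0,0,0,0,0,0,0,0]'
python3 - <<'E'
from plan import *
state();go(PG,RG,"home")
E
```

```text
clock: 29.8
position: [0.4933, -0.2235, 0.1886]
ee_rot: [1.516, 2.304, -0.334]
force: [-0.3, -0.1, -2.3]
width: 0.167
gripper_force: 50.0
t 29.8 tcp [ 0.4933 -0.2235  0.1886] scoop o [ 0.5222 -0.29    0.0326] nose [ 0.3587 -0.8327  0.4218] z [-0.1682  0.3868  0.9067] F [-0.2729 -0.1445 -2.2506] q [-0.2071  0.1808  0.2909  2.1047  0.5151  0.7204  0.1142] w 15.4 gf 50.0
home turn [ 0.0023  0.0007 -0.0001] | 0.002 shift: before turn [ 0.0011 -0.0001  0.0032] after turn [ 0.0011 -0.0001  0.0032]
```

```bash
python3 -m pendant '[0.0005,0,0.002,0,0,0,0,0.0006,0,0.0012,0,0,0,0,0,0,0,0,0,0,0]'; python3 -m pendant '[0.0005,0,0.001,0,0,0,0,0,0,0,0,0,0,0]'
python3 - <<'E'
from plan import *
state();go(PG,RG,"home")
E
```

```text
clock: 30.18
position: [0.4935, -0.2238, 0.1853]
ee_rot: [1.516, 2.304, -0.333]
force: [0.5, 0.3, -1.8]
width: 0.164
gripper_force: 50.0
clock: 30.42
position: [0.4943, -0.2235, 0.185]
ee_rot: [1.515, 2.303, -0.332]
force: [-2.4, 2.0, 7.2]
width: 0.16
gripper_force: 50.0
t 30.43 tcp [ 0.4943 -0.2235  0.185 ] scoop o [ 0.5236 -0.29    0.0291] nose [ 0.3584 -0.8325  0.4224] z [-0.1703  0.3866  0.9064] F [-2.3618  2.0079  7.1631] q [-0.2069  0.1865  0.2917  2.109   0.5189  0.709   0.1083] w 14.7 gf 50.0
home turn [ 0.0043  0.0014 -0.0003] | 0.005 shift: before turn [-0.     -0.0011 -0.0002] after turn [-0.     -0.0011 -0.0002]
```

```bash
python3 -m pendant '[0,-0.0005,-0.0003,0,0,0,0,0,0,0,0,0,0,0.02,0,0,0,0,0,0,0.026,0,0,0,0,0,0,0.04,0,0,0,0,0,0,0.07,0,0,0,0,0,0,0.0918,0,0,0,0,0,0,0.0918]' 5; python3 -m pendant '[0,0,-0.02,0,0,0,0.0918,0,0,-0.04,0,0,0,0.0918,0,0,-0.05,0,0,0,0.0918,0,0,-0.05,0,0,0,0.0918,0,0,0,0,0,0,0.0918,0,0,0,0,0,0,0.0918]'
python3 - <<'E'
from plan import *
import cv2
from cell import get_image
state()
S=cam("side");Rs=RG*F;print("grip end expected",proj(S,PG+Rs.apply([.003,0,.034])))
for m in("scene","side"):
    I=cv2.cvtColor(get_image(m),cv2.COLOR_RGB2BGR);cv2.imwrite(f"pics/{m}F.png",I)
    A=cv2.cvtColor(I,6).astype(int);Z=cv2.imread(f"pics/{m}0.png",0).astype(int);D=A-Z
    n,l,st,c=cv2.connectedComponentsWithStats((abs(D)>35).astype(np.uint8))
    print(m,[(tuple(int(v) for v in np.round(c[i])),int(st[i,4]),int(D[l==i].mean())) for i in range(1,n) if st[i,4]>=3])
D=(cv2.imread("pics/sideF.png",0).astype(int)-cv2.imread("pics/side0.png",0))[212:330,285:352]
for r in D[::2]: print("".join("#" if v<-35 else "+" if v>35 else "." for v in r))
E
```

```text
clock: 31.3
position: [0.4929, -0.2238, 0.1844]
ee_rot: [1.516, 2.304, -0.333]
force: [-0.3, 0.7, 0.5]
width: 0.664
gripper_force: 0.0
clock: 32.05
position: [0.4657, -0.1621, 0.3289]
ee_rot: [1.516, 2.304, -0.334]
force: [0.3, -0.3, -1.0]
width: 0.999
gripper_force: 0.0
t 32.05 tcp [ 0.4657 -0.1621  0.3289] scoop o [ 0.4946 -0.2286  0.1729] nose [ 0.3589 -0.8328  0.4216] z [-0.168   0.3866  0.9068] F [ 0.3176 -0.3095 -1.0299] q [-0.323  -0.0253  0.2123  1.9417  0.4669  1.1332  0.1154] w 91.8 gf 0.0
grip end expected [298.4301 222.5042]
scene [((313, 8), 644, -58), ((386, 20), 883, -61), ((423, 35), 2141, 66), ((281, 19), 3, -36), ((289, 41), 972, -56), ((267, 43), 13, 39), ((264, 80), 1003, -66), ((357, 68), 239, 57), ((272, 52), 7, 40), ((259, 58), 10, -43), ((263, 59), 6, 52), ((259, 66), 15, 47), ((402, 90), 18, 51), ((350, 102), 8, 39), ((355, 112), 17, -38), ((451, 203), 4482, 50), ((353, 140), 121, -42), ((315, 176), 2728, -43), ((367, 143), 4, -36), ((356, 281), 7, -43), ((347, 285), 11, -43)]
side [((25, 39), 2778, 73), ((202, 36), 1769, -43), ((13, 116), 1667, 67), ((253, 1
[... 4204 characters left out ...]
....................
...................................................................
...................................................................
...................................................................
...................................................................
...................................................................
...................................................................
...................................................................
...................................................................
...................................................................
...................................................................
```

```bash
python3 -c "
from cell import sign_off
print(sign_off())"
```

```text
the job is handed in; nothing more can be done
None
```

I handed the job in at 32 s: three balls are in the housing, the scoop is back in its rest and released. One ball is still stuck in the scoop's bowl and did not roll out even with the bowl floor tilted 28°. The camera comparisons showed no ball on the bench and nothing else moved, but I could make out only two balls in the jar, so one of the seven is not confirmed (probably still in the jar behind the strap).

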